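# Fit the clamp strap and start its star knob on the module tester

## Task

Lift the forked clamp strap off its peg on the rack and fit it to the test fixture: lying flat with its hole end on the grooved heel block, its fork slid in round the stud underneath the knob's washer, and the two prongs resting on the module's edge. Then start the star knob cleanly: turn it backwards (anticlockwise from above) until the thread clicks and the knob drops, and only then forwards until its washer is down on the strap. Leave the module in its nest and do not disturb anything else.

Things in the scene. Friction and masses are not known exactly. Their poses are not given: they have to be found in the camera images.
- seat (a point): Test fixture: black base plate 300 x 170 mm. Point on the vertical stud's axis, 50 mm over the bench, where the strap's underside will lie. +x to the module, z up. Shank 14 mm thick. Heel block x -105..-80 mm, top level with this point, two cheeks 6 mm higher, 56 mm apart, beside the strap. Module from x = +20 mm on, top level too. The steel stud cap, 18 mm, tops out 62 mm above; switch box behind is lower.
- strap_mid (a point): Forked clamp strap, plain aluminium, 150 x 44 x 10 mm, 0.14 kg; the point is its centre. x runs along it to the fork, y across, z through the thickness; both faces alike. Fork slot: open at the nose, 22 mm wide, 50 mm deep (28 mm wide in the last 8 mm). It hangs nose down, flat side to the rack, lowest edge 35 mm over the bench. Fitted, this point is 40 mm before the stud (seat x = -40 mm).
- strap_hole (a point): Centre of the strap's 19 mm hanging hole, on its mid-line 59 mm from the centre, 16 mm from the square tail end. The peg passes through it; balance point of the strap is 8 mm from its centre towards the hole.
- knob_turn (a joint): Turn of the star knob, rad; grows backwards (anticlockwise from above). It starts between -1.15 and -0.4, sitting on the thread's lead-in. Turned back, it climbs 3.8 mm per rad until -0.2; at 0 or a little beyond the lead-in ends and it can drop 8 mm: the click (it drops by its own weight, about 1 N, once not gripped). Forwards from there it goes down 3.8 mm per rad and meets the seated strap at about -0.8; hard tight near -1.2.
- knob_drop (a joint): Height of knob and washer on the stud, m, up positive; 0 at the top of the thread. -0.0008 to -0.0036 at the start, about -0.0072 just after the click, -0.0103 when the washer lies on the fitted strap.
- knob_grip (a point): Black star knob with six round lobes, 48 mm over the lobes, 44 mm across two pairs of lobes (the steady grip: closing line 30 degrees from a lobe), lobes 26 mm tall, captive on the stud with a 40 mm steel washer under it. The point is on the axis at the lobes' mid-height, 19 mm above the washer's underside. x points at a lobe and turns with the knob. The washer starts 67 to 70 mm over the bench.
- peg_mid (a point): Open hook rack, 300 mm wide, 195 mm tall: two posts, a white perforated strip along the top, foot plate 8 mm thick. Point on the middle of three pegs at 175 mm height, where the hung thing's mid-plane is, 30 mm before the strip. +x towards the strip, y along it. Pegs at y = -90, 0, +90 mm, 7 mm thick; 15 mm towards the tip they turn up by 5 mm and end 25 mm out. Bench in front is free but for the capacitor.
- module_mid (a point): Module under test, aluminium case 90 x 90 x 30 mm, 0.55 kg, loose between white stops on the fixture; its centre. Must stay.
- strap2_mid (a point): Another hung aluminium strap of the same outline, but its slot is closed at the nose by a crosspiece; its centre. Leave it.
- spanner_mid (a point): Hung steel spanner, 150 x 36 x 6 mm; its middle. Leave it.
- capacitor_mid (a point): Grey capacitor block, 42 x 32 x 26 mm with two brass studs 5 mm higher, standing on the bench before the rack; its centre. Leave it.
- driver_mid (a point): Screwdriver, 170 mm long, about 25 mm thick, lying on the bench between rack and fixture; point near its middle, x along it. Leave it.
- meter_mid (a point): Red-cased multimeter 150 x 75 x 33 mm lying on the bench out at the side; centre. Leave it.
- spool_mid (a point): Steel-grey spool 60 mm across, 50 mm tall, standing at the side; centre. Leave it.
- board_mid (a point): Small green circuit board 100 x 70 mm on short standoffs at the side, 18 mm tall; centre. Leave it.
Things that resemble listed ones, but are neither listed nor needed, are in the scene too. Leave any green or yellow look-alike of the part that bears strap_mid alone.

How it is judged:
By the outcome, as a careful person would: the job done as asked, in the order asked, and still so for the second after the job is handed in, with the robot touching nothing.
It also fails if it takes over 70 s, if anything falls off the work surface, if the arm or the gripper's body presses on something with over 40 N, if the wrist force passes 120 N, or if a joint passes its speed limit or range.

## Robot

A 6-joint arm with a two-finger parallel gripper is mounted at the origin on the work surface. World frame = base frame: x ahead of the robot, y to its left, z up, the work surface at z = 0. Lengths are in mm, angles in rad, forces in N, time in s.
With the tool pointing down it reaches from about 300 to 750 mm from the base axis. Payload 8.5 kg.
Tool frame: the origin (TCP) lies between the finger pads; the fingertips stand 17 mm ahead of it and the grasp point (between the pads) lies 2 mm behind it (arm.finger_overhang is the distance from the TCP to the fingertips, in mm); z points along the fingers, y is the line along which they close (so a half turn about z gives the same grasp; the last joint's range is limited). The gripper opens to 88 mm and grips with 3 to 60 N. Pads are 18 mm wide; open, the fingers measure 123 mm over their backs; the gripper's body (75 mm by 187 mm) begins 45 mm behind the grasp point.
Start: joints at [-0.215, 0.381, 1.297, -0, 1.464, -0.215], TCP at [549.982, 0.002, 232.348] pointing down, gripper open.
Joint ranges: [-3.11, 3.11], [-0.89, 2.33], [0.22, 2.48], [-1.42, 4.56], [0.17, 2.85], [-2.88, 2.88]. Speed limits (rad/s): [2.39, 2.39, 3.14, 3.14, 3.14, 3.14].

## Interface

Orientations are given as [roll, pitch, yaw] about the fixed x, y, z axes, in that order (R = Rz(yaw) Ry(pitch) Rx(roll)).
In Python, from cell import arm gives the robot as it stands.
- The arm moves only by the tool servo_tool, never from a script. Its argument "deltas" is a list of rows, each a list of 7 numbers: the shift along the world's x, y, z normalised to -1 to 1, where 1 is 20 mm, then the turn, a rotation vector about the world's x, y, z normalised to -1 to 1, where 1 is 0.12 rad, then the gripper's target within -1 to 1 (shut at 1, half-way at 0, fully open at -1). A call has 1 to 8 rows; each row shifts and turns the commanded pose from where the row before left it; what a row does not reach is not made up. A row lasts 1/12 s, in which the tool goes at most 41.7 mm and 7.16 degrees, less where a joint would pass 70% of its speed; a pose out of reach is approached as far as the arm can. A call with a number of a shift or a turn outside -1 to 1 is refused whole. A call with a gripper value outside its range is refused whole. The fingers move at their own pace and stop on an object; "grip_force" is the grip in N (left out, the last holds). Time passes only in rows, so rows that do not move let the fingers close. It gives the time, the measured TCP pose, the force, the opening and the grip force at its end, in the units of the state.
- arm.observe(): the state, without advancing time (a new reading comes with each control period).
- arm.get_image(name): name is "scene" or "side" or "wrist"; returns a dict with "color" (420x560x3 uint8, red, green, blue), "vfov" (degrees; the focal length in pixels is half the picture's height over the tangent of half this angle, whatever the lens; pixels are square), "cx", "cy" (the principal point, pixels), "R" (3x3) and "t" (3): a world point X has camera coordinates R X + t. Camera axes: x right, y down, z forward; pixel columns grow to the right and rows downward; lengths in mm; the calibration is good to about 2 mm. A picture is of the moment at which its call begins. There is no depth.
- arm.finish_job(): hands the job in; it is judged then, once.
The state is a dict: "time": time; "joint_pos": joint angles; "joint_velocities": joint speeds; "joint_efforts": joint torques, N m; "position": TCP position; "orientation": TCP orientation; "contact_force": force on the tool from outside, world axes, zero at the start; "ft_torque": the same for the moment, N m; "finger_gap": finger opening in mm; "grasp_force": force on a finger pad.
Only numpy, scipy, OpenCV 4.12 (cv2) and the standard library are available. Lean on these libraries where they do the work, as an engineer would, in place of code of your own. Each camera call takes 0.05 s, during which the arm holds its last target. There are 200 camera calls.

## Working session

There is one attempt and no reset: what is moved stays moved. The work goes in short steps, Python scripts to look and compute and a tool call to move; the robot and the scene stay as the last step left them, time stands still between calls to the robot, and variables do not carry over. Pictures are saved under pics/ and viewed, at most 10 in all, crops included, and the job is handed in when it is done.

Besides the shell and the picture viewer there is one more tool, called after "Call:" as name(argument=value, ...), one argument or row to a line, values as JSON. servo_tool: Moves the arm, as the interface text tells. Scaled input: -1 to 1 covers 20 mm each way for a shift and 0.12 rad each way for a turn. Its arguments: {"type":"object","properties":{"deltas":{"type":"array","items":{"type":"array","items":{"type":"number"}}},"grip_force":{"type":"number"}},"required":["deltas"]}

```bash
ls; mkdir -p pics
cat > h.py <<'E'
import numpy as np, cv2, pickle
from cell import arm
def grab(name, tag):
    im=arm.get_image(name); pickle.dump(im,open(f'pics/{tag}.pkl','wb'))
    cv2.imwrite(f'pics/{tag}.png',cv2.cvtColor(im['color'],cv2.COLOR_RGB2BGR)); return im
def load(tag): return pickle.load(open(f'pics/{tag}.pkl','rb'))
def f(im): return 210/np.tan(np.radians(im['vfov'])/2)
def ray(im,u,v):
    R=np.array(im['R']);t=np.array(im['t']);d=R.T@np.array([(u-im['cx'])/f(im),(v-im['cy'])/f(im),1]);return -R.T@t,d
def onz(im,u,v,z):
    c,d=ray(im,u,v);return c+d*(z-c[2])/d[2]
def tri(obs):
    A=0;b=0
    for im,u,v in obs:
        c,d=ray(im,u,v);d=d/np.linalg.norm(d);P=np.eye(3)-np.outer(d,d);A=A+P;b=b+P@c
    return np.linalg.solve(A,b)
def proj(im,X):
    p=np.array(im['R'])@np.array(X,float)+np.array(im['t']);return p[:2]/p[2]*f(im)+[im['cx'],im['cy']]
E
python3 - <<'E'
from h import *
a=[]
for n in('scene','side'):
    im=grab(n,n+'0'); a.append(im['color']); print(n,-np.array(im['R']).T@im['t'],im['vfov'],im['cx'],im['cy'])
    c=cv2.resize(im['color'],(800,600),interpolation=cv2.INTER_CUBIC);cv2.imwrite(f'pics/{n}_big.png',c[:,:,::-1])
print(arm.observe())
E
```

```text
pics
scene [1455.36848101 -900.5823691  1081.0467695 ] 48.462733401682044 276.6741321583506 212.17355231316895
side [-168.8619839   865.84136469 1058.3542549 ] 43.429590541216136 274.314549278336 201.11189461815883
{'time': 0.1, 'joint_pos': array([-2.15288526e-01,  3.81141742e-01,  1.29815665e+00,  2.22690473e-05,
        1.46356016e+00, -2.15286028e-01]), 'joint_velocities': array([-0.0006903 , -0.00106143, -0.00083697,  0.00035161, -0.00132936,
        0.00017038]), 'joint_efforts': array([ 3.42670668e-03, -4.38650107e+01, -2.24912524e+01,  7.15119881e-02,
        3.42038926e-02, -1.57015911e-04]), 'position': array([5.49754127e+02, 6.35551335e-02, 2.31802011e+02]), 'orientation': array([-3.14036070e+00, -2.92057770e-04,  1.57079125e+00]), 'contact_force': array([ 0.58949205,  0.05517145, -0.21153106]), 'ft_torque': array([0.05049034, 0.01890002, 0.02822209]), 'grasp_force': 0.0, 'finger_gap': 88.40418616241837}
```

View pics/scene_big.png

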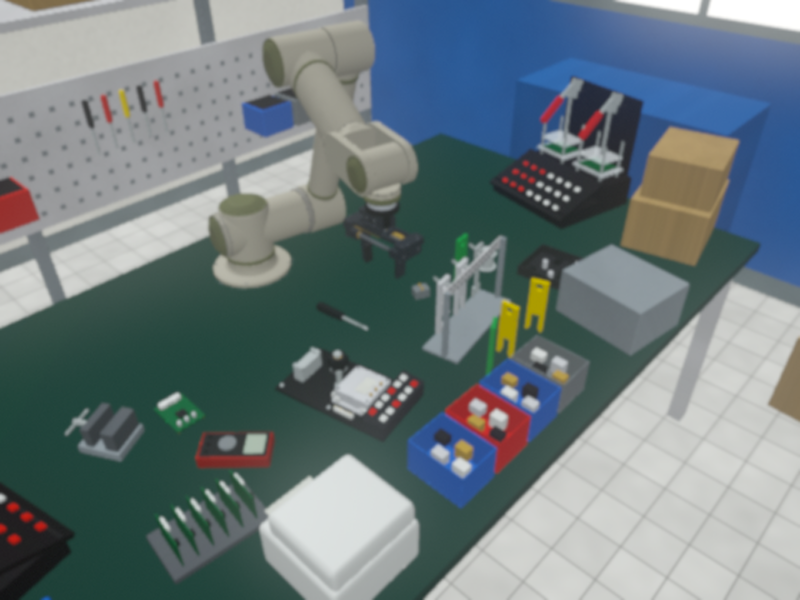

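View pics/side_big.png

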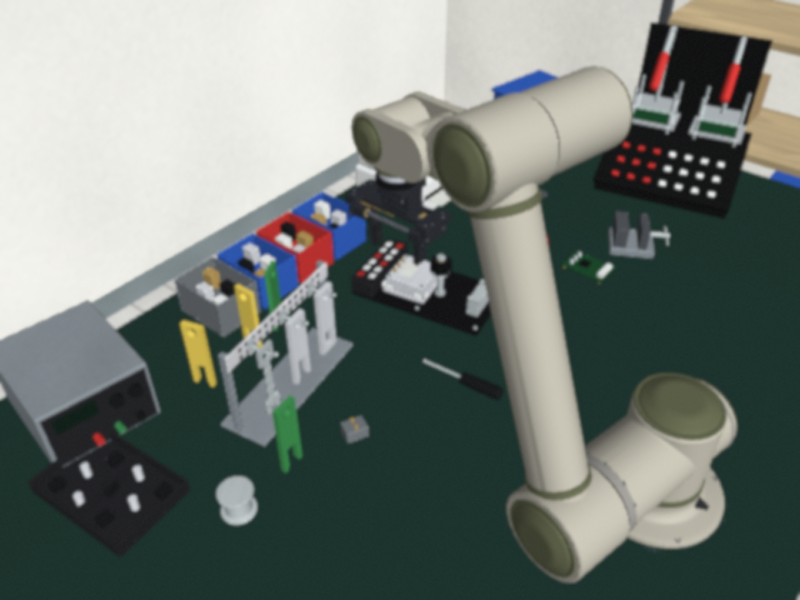

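The scene view shows the fixture at about (350,390) and the rack at (465,300) in the enlarged picture. The side view shows the spanner at (268,375), a forked strap at (298,345) and another strap at (325,315), all on the rack.

Run:
```python
from h import *
s=load('scene0');d=load('side0')
T=lambda a,b:print(tri([(s,a[0]*.7,a[1]*.7),(d,b[0]*.7,b[1]*.7)]).round())
T((437,293),(325,270));T((503,240),(228,362))
T((338,355),(441,260))  # knob
print('foot',[onz(d,u*.7,v*.7,8).round() for u,v in((222,424),(262,443),(353,345))])
print('fixture plate',[onz(s,u*.7,v*.7,20).round() for u,v in((278,385),(382,435),(423,383))],[onz(d,u*.7,v*.7,20).round() for u,v in((353,290),(475,330))])
print('driver',onz(s,345*.7,317*.7,12),'cap',onz(d,355*.7,428*.7,13))
w=grab('wrist','w0');print(-np.array(w['R']).T@w['t'],np.array(w['R']),w['vfov'])
for n,b in(('scene0',(270,150,400,320)),('side0',(130,170,370,330))):
    c=cv2.imread(f'pics/{n}.png')[b[1]:b[3],b[0]:b[2]];cv2.imwrite(f'pics/{n}c.png',cv2.resize(c,None,fx=3,fy=3,interpolation=cv2.INTER_CUBIC))
a=cv2.imread('pics/scene0c.png');b=cv2.imread('pics/side0c.png');print(a.shape,b.shape)
```

```text
[662.  69. 185.]
[626. 357. 183.]
[ 578. -179.  104.]
foot [array([664., 366.,   8.]), array([574., 350.,   8.]), array([618.,  59.,   8.])]
fixture plate [array([ 481., -282.,   20.]), array([ 762., -227.,   20.]), array([720., -49.,  20.])] [array([727., -63.,  20.]), array([ 444., -123.,   20.])]
driver [398.06310284   4.48044222  12.        ] cap [465.58719295 222.95119259  13.        ]
[549.94178195  76.35934029 385.29650848] [[ 9.99999143e-01 -4.02675734e-04 -1.24591633e-03]
 [-1.81913727e-05 -9.55718049e-01  2.94283894e-01]
 [-1.30924571e-03 -2.94283619e-01 -9.55717237e-01]] 67.62566783700973
(510, 390, 3) (480, 720, 3)
```

View pics/side0c.png

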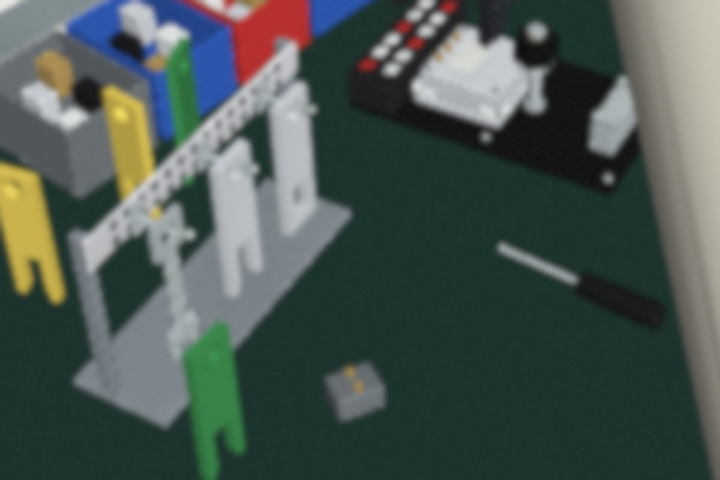

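The middle hung strap has the open fork, at about (238,215) in the crop. The right one, at (293,160), has a closed nose and the left one is the spanner. The peg tips face the robot.

I'll grip the strap across its width with the tool near horizontal. First I'll go to a stand-off and look with the wrist camera.

Call:
servo_tool(
  deltas=[
    [-0.3,0.65,0,0,0,1,-1],
    [-0.3,0.65,0,0,0,1,-1],
    [-0.3,0.65,0,0,0,1,-1],
    [-0.3,0.65,0,0,0,1,-1],
    [-0.3,0.65,0,0,0,1,-1],
    [-0.3,0.65,0,0,0,1,-1],
    [-0.3,0.65,0,0,0,1,-1],
    [-0.3,0.65,0,0,0,1,-1],
  ],
  grip_force=30,
)

```text
time: 0.82
position: [501.5, 104.6, 232.1]
orientation: [-3.141, -0.0, 2.537]
contact_force: [0.2, 0.0, -0.6]
finger_gap: 88.2
grasp_force: 0.0
```

Call:
servo_tool(
  deltas=[
    [-0.3,0.7,0,0,0,1,-1],
    [-0.3,0.7,0,0,0,1,-1],
    [-0.3,0.7,0,0,0,1,-1],
    [-0.3,0.7,0,0,0,1,-1],
    [-0.3,0.7,0,0,0,1,-1],
    [-0.3,0.7,0,0,0,1,-1],
    [0,0,-0.4,0.12,-0.98,0,-1],
    [0,0,-0.4,0.12,-0.98,0,-1],
  ],
)

```text
time: 1.48
position: [466.7, 188.8, 216.5]
orientation: [3.138, 0.243, -3.031]
contact_force: [-0.3, 1.1, -0.5]
finger_gap: 88.2
grasp_force: 0.0
```

Call:
servo_tool(
  deltas=[
    [0,0,-0.4,0.12,-0.98,0,-1],
    [0,0,-0.4,0.12,-0.98,0,-1],
    [0,0,-0.4,0.12,-0.98,0,-1],
    [0,0,-0.4,0.12,-0.98,0,-1],
    [0,0,-0.4,0.12,-0.98,0,-1],
    [0,0,-0.4,0.12,-0.98,0,-1],
    [0,0,-0.4,0.12,-0.98,0,-1],
    [0,0,-0.4,0.12,-0.98,0,-1],
  ],
)

```text
time: 2.15
position: [463.3, 191.7, 187.3]
orientation: [-3.106, 0.803, -3.042]
contact_force: [-0.0, -0.9, -0.3]
finger_gap: 88.1
grasp_force: 0.0
```

```bash
cat >> h.py <<'E'
from scipy.spatial.transform import Rotation as Ro
def Rt(o): return Ro.from_euler('xyz',o).as_matrix()
def st():
    o=arm.observe();R=Rt(o['orientation'])
    print('t',round(o['time'],2),'p',o['position'].round(1),'x',R[:,0].round(3),'y',R[:,1].round(3),'z',R[:,2].round(3),'q',o['joint_pos'].round(2),'F',o['contact_force'].round(1),'M',o['ft_torque'].round(2),'gap',round(o['finger_gap'],1),round(o['grasp_force'],1));return o,R
E
python3 - <<'E'
from h import *
st();w=grab('wrist','w1');cv2.imwrite('pics/w1b.png',cv2.resize(w['color'],(800,600))[:,:,::-1]);print(-np.array(w['R']).T@w['t'])
E
```

```text
t 2.15 p [463.3 191.7 187.3] x [-0.691 -0.069 -0.72 ] y [-0.074  0.997 -0.025] z [ 0.719  0.036 -0.694] q [ 0.22  0.18  2.04 -0.77  0.18 -0.73] F [-0.  -0.9 -0.3] M [ 0.04  0.31 -0.04] gap 88.1 0.0
[301.26122162 181.40780682 239.46711176]
```

View pics/w1b.png

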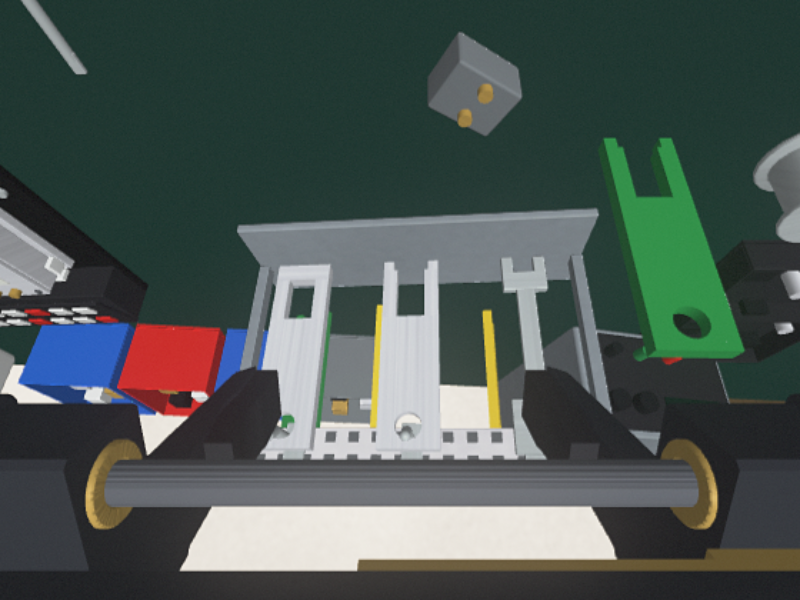

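```bash
cat > kin.py <<'E'
import numpy as np
from scipy.optimize import least_squares
from scipy.spatial.transform import Rotation as Ro
def rz(a):return Ro.from_euler('z',a).as_matrix()
def ry(a):return Ro.from_euler('y',a).as_matrix()
def fk(q,P):
    a,b,H,L,d,r0,e=P
    R=rz(q[0]);p=R@np.array([r0,d,H])
    R=R@ry(q[1]);p=p+R@np.array([0,0,a]);R=R@ry(q[2]);p=p+R@np.array([e,0,b])
    R=R@rz(q[3])@ry(q[4]);p=p+R@np.array([0,0,L]);R=R@rz(q[5])@rz(np.pi/2)
    return p,R
E
python3 - <<'E'
from kin import *
from h import arm,Rt
D=[]
D.append((np.array([-.21529,.38114,1.29816,0,1.46356,-.21529]),np.array([549.75,.06,231.8]),Rt([-3.14036,-.0003,1.57079])))
o=arm.observe();D.append((o['joint_pos'],o['position'],Rt(o['orientation'])))
for q,p,R in D: print((R-fk(q,(1,)*7)[1]).round(2).tolist())
def res(P): return np.r_[np.concatenate([fk(q,P)[0]-p for q,p,R in D]),(P[5])*.01,P[6]*.01,(P[0]-425)*.01]
s=least_squares(res,[425,400,150,250,117,0,0]);print(s.x.round(1),s.cost)
np.save('P.npy',s.x)
lo=[-3.11,-.89,.22,-1.42,.17,-2.88];hi=[3.11,2.33,2.48,4.56,2.85,2.88]
from h import *
xr=np.array([.992,.124,0])
for z in(90,100,110):
  for tilt in(20,25,30,35,40,45):
    t=np.radians(tilt);out=[]
    for back in(0,60,120):
      zt=np.cos(t)*xr+[0,0,-np.sin(t)];xt=-np.sin(t)*xr+[0,0,-np.cos(t)];R=np.c_[xt,np.cross(zt,xt),zt]
      p=np.array([614,209,z+(8 if back else 0)])-6*zt-back*xr
      best=None
      for j4 in(-.7,0,.7,3.1):
        r=least_squares(lambda q:np.r_[(fk(q,s.x)[0]-p)/100,(fk(q,s.x)[1]-R).ravel()],np.clip([.2,.4,1.6,j4,.6,-1.5],lo,hi),bounds=(lo,hi))
        if best is None or r.cost<best.cost:best=r
      out.append((round(best.cost,4),best.x.round(2).tolist()))
    print(z,tilt,out)
w=load('w1')
xm=[onz(w,u*.7,v*.7,35) for u,v in((410,263),)];print(xm)
E
```

```text
[[0.0, 0.0, 0.0], [-0.0, -0.0, 0.0], [0.0, 0.0, 0.0]]
[[0.0, -0.0, -0.0], [-0.0, -0.0, 0.0], [0.0, 0.0, 0.0]]
[480.6 351.5 201.3 255.1 117.4  22.5 123.1] 0.945534136890693
90 20 [(np.float64(0.0), [0.16, 0.76, 1.94, 3.19, 0.78, 1.55]), (np.float64(0.0), [0.17, 0.73, 2.1, 3.19, 0.91, 1.55]), (np.float64(0.2501), [0.24, 0.4, 1.99, -1.42, 0.17, -0.04])]
90 25 [(np.float64(0.0), [0.16, 0.71, 1.91, 3.2, 0.61, 1.54]), (np.float64(0.0), [0.16, 0.66, 2.07, 3.2, 0.73, 1.55]), (np.float64(0.1755), [0.24, 0.4, 1.99, -1.42, 0.17, -0.05])]
90 30 [(np.float64(0.0), [0.16, 0.66, 1.88, 3.21, 0.45, 1.53]), (np.float64(0.0), [0.16, 0.61, 2.04, 3.21, 0.55, 1.54]), (np.float64(0.1143), [0.24, 0.41, 1.99, -1.42, 0.17, -0.05])]
90 35 [(np.float64(0.0), [0.16, 0.62, 1.85, 3.24, 0.29, 1.5]), (np.float64(0.0), [0.16, 0.56, 2.0, 3.23, 0.38, 1.51]), (np.float64(0.0668), [0.24, 0.41, 1.99, -1.42, 0.17, -0.05])]
90 40 [(np.float64(0.0005), [0.16, 0.6, 1.82, 3.29, 0.17, 1.44]), (np.float64(0.0), [0.16, 0.52, 1.96, 3.28, 0.21, 1.46]), (np.float64(0.0334), [0.24, 0.41, 1.99, -1.42, 0.17, -0.06])]
90 45 [(np.float64
[... 1730 characters left out ...]
 2.04, 3.21, 0.49, 1.53]), (np.float64(0.0923), [0.24, 0.36, 2.0, -1.42, 0.17, -0.06])]
110 35 [(np.float64(0.0), [0.16, 0.58, 1.84, 3.26, 0.24, 1.48]), (np.float64(0.0), [0.16, 0.5, 2.0, 3.24, 0.32, 1.5]), (np.float64(0.0506), [0.24, 0.37, 2.0, -1.42, 0.17, -0.06])]
110 40 [(np.float64(0.0026), [0.16, 0.57, 1.82, 3.31, 0.17, 1.42]), (np.float64(0.0001), [0.16, 0.47, 1.96, 3.31, 0.17, 1.42]), (np.float64(0.0231), [0.24, 0.37, 2.0, -1.42, 0.17, -0.06])]
110 45 [(np.float64(0.0022), [0.16, 0.52, 1.71, -0.22, 0.17, -1.33]), (np.float64(0.0063), [0.18, 0.43, 1.84, -0.42, 0.17, -1.11]), (np.float64(0.0023), [0.17, 0.39, 2.08, 3.36, 0.17, 1.39])]
[array([615.94482859, 207.01987141,  35.        ])]
```

The wrist view shows the forked strap with its prong ends at (385..438, 262), its hole at (410,425), the strap with the closed slot at (300,330) and the spanner at (527,300). The tool tilt is stopped by joint 5's lower limit. The other wrist branch (joint 4 near π) allows a flatter tool, so I'll go round to it in free air.

```bash
cat >> kin.py <<'E'
def rows(qa,qb,n,P,g=-1,prec=2):
    out=[];p0,R0=fk(qa,P);ep=np.zeros(3)
    for k in range(1,n+1):
        p,R=fk(qa+(qb-qa)*k/n,P);w=Ro.from_matrix(R@R0.T).as_rotvec()/.12
        d=(p-p0)/20; r=np.r_[d,w].round(prec); out.append(r.tolist()+[g]); 
        p0=p0+r[:3]*20; R0=Ro.from_rotvec(r[3:]*.12).as_matrix()@R0
    print('[' +', '.join(str([float(x) if x%1 else int(x) for x in r]) for r in out)+']',np.abs(np.array(out)[:,:6]).max(),fk(qb,P)[0].round())
E
python3 - <<'E'
from kin import *; from h import *
P=np.load('P.npy');w=load('w1')
print('foot front',onz(w,238*.7,228*.7,8),onz(w,598*.7,210*.7,8))
print('nose L,R',onz(w,385*.7,262*.7,35),onz(w,438*.7,262*.7,35))
q=arm.observe()['joint_pos']
a=np.array([.2,.3,1.95,0,.55,-1.0]);b=a.copy();b[5]=1.5;c=b.copy();c[3]=3.15
rows(q,a,8,P);rows(a,b,22,P,prec=2);rows(b,c,28,P)
E
```

```text
foot front [619.81893657  59.7483212    8.        ] [565.62617157 349.04889413   8.        ]
nose L,R [616.79362846 186.15802247  35.        ] [611.79640211 229.95945951  35.        ]
[[-0.11, -0.3, -0.55, 0.2, 0.42, -0.51, -1], [-0.19, -0.21, -0.57, 0.22, 0.44, -0.47, -1], [-0.26, -0.1, -0.58, 0.24, 0.48, -0.45, -1], [-0.32, 0.01, -0.57, 0.28, 0.5, -0.4, -1], [-0.36, 0.12, -0.55, 0.3, 0.51, -0.38, -1], [-0.4, 0.24, -0.52, 0.34, 0.52, -0.33, -1], [-0.41, 0.36, -0.46, 0.38, 0.53, -0.3, -1], [-0.42, 0.47, -0.4, 0.42, 0.52, -0.27, -1]] 0.58 [414. 204. 103.]
[[0, 0, 0, 0.31, 0.06, -0.89, -1], [0, 0, 0, 0.31, 0.07, -0.89, -1], [0, 0, 0, 0.31, 0.06, -0.9, -1], [0, 0, 0, 0.31, 0.06, -0.89, -1], [0, 0, 0, 0.31, 0.06, -0.89, -1], [0, 0, 0, 0.32, 0.07, -0.89, -1], [0, 0, 0, 0.31, 0.06, -0.9, -1], [0, 0, 0, 0.31, 0.06, -0.89, -1], [0, 0, 0, 0.31, 0.07, -0.89, -1], [0, 0, 0, 0.31, 0.06, -0.89, -1], [0, 0, 0, 0.31, 0.06, -0.89, -1], [0, 0, 0, 0.31, 0.07, -0.9, -1], [0, 0, 0, 0.31, 0.06, -0.89, -1], [0, 0, 0, 0.31, 0.06, -0.89, -1], [0, 0, 0, 0.31, 0.06, -0.89, -1], [0, 0, 0, 0.32, 0.07, -0.9, -1]
[... 759 characters left out ...]
0.71, 0.14, -0.59, -1], [0.46, 0.13, 0.58, 0.72, 0.15, -0.58, -1], [0.47, 0.05, 0.58, 0.71, 0.14, -0.59, -1], [0.48, -0.04, 0.58, 0.72, 0.15, -0.59, -1], [0.48, -0.11, 0.56, 0.71, 0.14, -0.59, -1], [0.48, -0.2, 0.53, 0.72, 0.15, -0.59, -1], [0.48, -0.28, 0.51, 0.71, 0.14, -0.59, -1], [0.46, -0.35, 0.48, 0.72, 0.15, -0.59, -1], [0.44, -0.43, 0.43, 0.71, 0.14, -0.59, -1], [0.42, -0.48, 0.38, 0.72, 0.15, -0.59, -1], [0.39, -0.55, 0.34, 0.71, 0.14, -0.58, -1], [0.35, -0.6, 0.28, 0.72, 0.15, -0.59, -1], [0.31, -0.65, 0.22, 0.71, 0.14, -0.59, -1], [0.27, -0.68, 0.15, 0.72, 0.15, -0.59, -1], [0.22, -0.71, 0.1, 0.71, 0.14, -0.59, -1], [0.17, -0.73, 0.02, 0.72, 0.15, -0.59, -1]] 0.74 [578. 236. 311.]
```

Run:
```python
from kin import *; from h import *
P=np.load('P.npy')
q=arm.observe()['joint_pos']
a=np.array([.2,.0,2.05,0,.5,-.9]);b=a.copy();b[5]=1.5;c=b.copy();c[3]=3.15
rows(q,a,8,P,prec=1);rows(a,b,2,P*0+P,prec=2);rows(b,c,28,P,prec=1)
print(fk(a,P)[1][:,2].round(3))
```

```text
[[-0.3, -0.3, 0.1, 0.4, 0.2, -0.6, -1], [-0.4, -0.2, 0.1, 0.3, 0.2, -0.5, -1], [-0.5, -0.1, 0.1, 0.4, 0.2, -0.4, -1], [-0.5, -0.1, 0, 0.5, 0.3, -0.5, -1], [-0.5, 0.1, 0, 0.4, 0.2, -0.4, -1], [-0.5, 0.2, 0.1, 0.5, 0.3, -0.3, -1], [-0.5, 0.3, 0.1, 0.6, 0.3, -0.3, -1], [-0.6, 0.4, 0.1, 0.5, 0.3, -0.3, -1]] 0.6 [388. 198. 199.]
[[0, 0, 0, 5.47, 1.11, -8.3, -1], [0, 0, 0, 5.46, 1.11, -8.3, -1]] 8.3 [388. 198. 199.]
[[-0.1, 0.7, 0, 0.8, 0.2, -0.4, -1], [-0.1, 0.7, 0.1, 0.8, 0.1, -0.5, -1], [0, 0.6, 0.2, 0.8, 0.2, -0.4, -1], [-0.1, 0.7, 0.2, 0.9, 0.2, -0.4, -1], [0.1, 0.6, 0.3, 0.8, 0.1, -0.5, -1], [0, 0.6, 0.4, 0.8, 0.2, -0.4, -1], [0.2, 0.5, 0.4, 0.8, 0.2, -0.4, -1], [0.1, 0.5, 0.5, 0.8, 0.1, -0.5, -1], [0.2, 0.4, 0.5, 0.8, 0.2, -0.4, -1], [0.2, 0.4, 0.5, 0.8, 0.1, -0.4, -1], [0.2, 0.3, 0.6, 0.9, 0.2, -0.5, -1], [0.3, 0.3, 0.5, 0.8, 0.2, -0.4, -1], [0.3, 0.2, 0.6, 0.8, 0.1, -0.4, -1], [0.3, 0.1, 0.6, 0.8, 0.2, -0.5, -1], [0.3, 0, 0.7, 0.8, 0.2, -0.4, -1], [0.3, -0.1, 0.6, 0.8, 0.1, -0.4, -1], [0.3, -0.1, 0.5, 0.9, 0.2, -0.5, -1], [0.4, -0.2, 0.6, 0.8, 0.2, -0.4, -1], [0.3, -0.3, 0.5, 0.8, 0.1, -0.4, -1], [0.4, -0.3, 0.5, 0.8, 0.2, -0.4, -1], [0.3, -0.4, 0.5, 0.8, 0.2, -0.5, -1], [0.3, -0.5, 0.4, 0.8, 0.1, -0.4, -1], [0.3, -0.5, 0.3, 0.9, 0.2, -0.4, -1], [0.2, -0.6, 0.3, 0.8, 0.2, -0.5, -1], [0.3, -0.6, 0.3, 0.8, 0.1, -0.4, -1], [0.2, -0.6, 0.1, 0.8, 0.2, -0.4, -1], [0.2, -0.7, 0.1, 0.8, 0.2, -0.5, -1], [0.1, -0.6, 0.1, 0.8, 0.1, -0.4, -1]] 0.9 [499. 220. 416.]
[ 0.547  0.111 -0.83 ]
```

Call:
servo_tool(
  deltas=[
    [-0.3,-0.3,0.1,0.4,0.2,-0.6,-1],
    [-0.4,-0.2,0.1,0.3,0.2,-0.5,-1],
    [-0.5,-0.1,0.1,0.4,0.2,-0.4,-1],
    [-0.5,-0.1,0,0.5,0.3,-0.5,-1],
    [-0.5,0.1,0,0.4,0.2,-0.4,-1],
    [-0.5,0.2,0.1,0.5,0.3,-0.3,-1],
    [-0.5,0.3,0.1,0.6,0.3,-0.3,-1],
    [-0.6,0.4,0.1,0.5,0.3,-0.3,-1],
  ],
)

```text
time: 2.87
position: [387.3, 198.6, 199.9]
orientation: [2.743, 0.447, 2.577]
contact_force: [0.4, 0.3, -0.5]
finger_gap: 88.1
grasp_force: 0.0
```

Call:
servo_tool(
  deltas=[
    [0,0,0,0.55,0.11,-0.82,-1],
    [0,0,0,0.55,0.11,-0.82,-1],
    [0,0,0,0.55,0.11,-0.82,-1],
    [0,0,0,0.55,0.11,-0.82,-1],
    [0,0,0,0.55,0.11,-0.82,-1],
    [0,0,0,0.55,0.11,-0.82,-1],
    [0,0,0,0.55,0.11,-0.82,-1],
    [0,0,0,0.55,0.11,-0.82,-1],
  ],
)

```text
time: 3.53
position: [387.6, 198.2, 199.7]
orientation: [2.547, -0.041, 1.727]
contact_force: [-0.1, 0.3, -0.3]
finger_gap: 88.0
grasp_force: 0.0
```

Call:
servo_tool(
  deltas=[
    [0,0,0,0.55,0.11,-0.82,-1],
    [0,0,0,0.55,0.11,-0.82,-1],
    [0,0,0,0.55,0.11,-0.82,-1],
    [0,0,0,0.55,0.11,-0.82,-1],
    [0,0,0,0.55,0.11,-0.82,-1],
    [0,0,0,0.55,0.11,-0.82,-1],
    [0,0,0,0.55,0.11,-0.82,-1],
    [0,0,0,0.55,0.11,-0.82,-1],
  ],
)

```text
time: 4.2
position: [387.6, 198.2, 199.7]
orientation: [2.798, -0.507, 0.851]
contact_force: [0.6, -0.6, -0.0]
finger_gap: 87.8
grasp_force: 0.0
```

Call:
servo_tool(
  deltas=[
    [0,0,0,0.55,0.11,-0.82,-1],
    [0,0,0,0.55,0.11,-0.82,-1],
    [0,0,0,0.55,0.11,-0.82,-1],
    [0,0,0,0.55,0.11,-0.82,-1],
  ],
)

```text
time: 4.53
position: [387.6, 198.2, 199.7]
orientation: [3.092, -0.606, 0.299]
contact_force: [0.3, 0.1, 0.6]
finger_gap: 88.1
grasp_force: 0.0
```

Run:
```python
from h import *
from kin import *
o,R=st();p,Rf=fk(o['joint_pos'],np.load('P.npy'));print(p)
```

```text
t 4.53 p [387.6 198.2 199.7] x [0.786 0.242 0.57 ] y [ 0.267 -0.963  0.041] z [ 0.558  0.12  -0.821] q [0.19 0.02 2.04 0.02 0.47 1.46] F [0.3 0.1 0.6] M [ 0.    0.3  -0.01] gap 88.1 0.0
[398.9206939  200.29201403 197.38186937]
```

Call:
servo_tool(
  deltas=[
    [-0.1,0.7,0,0.8,0.2,-0.4,-1],
    [-0.1,0.7,0.1,0.8,0.1,-0.5,-1],
    [0,0.6,0.2,0.8,0.2,-0.4,-1],
    [-0.1,0.7,0.2,0.9,0.2,-0.4,-1],
    [0.1,0.6,0.3,0.8,0.1,-0.5,-1],
    [0,0.6,0.4,0.8,0.2,-0.4,-1],
    [0.2,0.5,0.4,0.8,0.2,-0.4,-1],
    [0.1,0.5,0.5,0.8,0.1,-0.5,-1],
  ],
)

```text
time: 5.2
position: [390.6, 296.3, 242.7]
orientation: [-2.343, -0.341, -0.55]
contact_force: [-1.1, 0.1, -0.3]
finger_gap: 88.1
grasp_force: 0.0
```

Call:
servo_tool(
  deltas=[
    [0.2,0.4,0.5,0.8,0.2,-0.4,-1],
    [0.2,0.4,0.5,0.8,0.1,-0.4,-1],
    [0.2,0.3,0.6,0.9,0.2,-0.5,-1],
    [0.3,0.3,0.5,0.8,0.2,-0.4,-1],
    [0.3,0.2,0.6,0.8,0.1,-0.4,-1],
    [0.3,0.1,0.6,0.8,0.2,-0.5,-1],
    [0.3,0,0.7,0.8,0.2,-0.4,-1],
    [0.3,-0.1,0.6,0.8,0.1,-0.4,-1],
  ],
)

```text
time: 5.87
position: [432.4, 327.6, 335.2]
orientation: [-1.9, 0.318, -0.983]
contact_force: [2.0, 0.3, 0.0]
finger_gap: 88.4
grasp_force: 0.0
```

Call:
servo_tool(
  deltas=[
    [0.3,-0.1,0.5,0.9,0.2,-0.5,-1],
    [0.4,-0.2,0.6,0.8,0.2,-0.4,-1],
    [0.3,-0.3,0.5,0.8,0.1,-0.4,-1],
    [0.4,-0.3,0.5,0.8,0.2,-0.4,-1],
    [0.3,-0.4,0.5,0.8,0.2,-0.5,-1],
    [0.3,-0.5,0.4,0.8,0.1,-0.4,-1],
    [0.3,-0.5,0.3,0.9,0.2,-0.4,-1],
    [0.2,-0.6,0.3,0.8,0.2,-0.5,-1],
  ],
)

```text
time: 6.53
position: [482.4, 268.3, 405.7]
orientation: [-1.648, 1.102, -1.25]
contact_force: [1.2, -0.5, -0.4]
finger_gap: 88.1
grasp_force: 0.0
```

Call:
servo_tool(
  deltas=[
    [0.3,-0.6,0.3,0.8,0.1,-0.4,-1],
    [0.2,-0.6,0.1,0.8,0.2,-0.4,-1],
    [0.2,-0.7,0.1,0.8,0.2,-0.5,-1],
    [0.1,-0.6,0.1,0.8,0.1,-0.4,-1],
  ],
)

```text
time: 6.87
position: [498.0, 218.3, 417.7]
orientation: [-1.482, 1.491, -1.294]
contact_force: [-0.5, 0.0, -0.0]
finger_gap: 88.3
grasp_force: 0.0
```

Run:
```python
from h import *
st()
```

```text
t 6.87 p [498.  218.3 417.7] x [ 0.022 -0.077 -0.997] y [-0.186  0.979 -0.08 ] z [0.982 0.187 0.007] q [0.2  0.02 2.02 3.17 0.48 1.47] F [-0.5  0.  -0. ] M [0.02 0.47 0.03] gap 88.3 0.0
```

```bash
cat >> h.py <<'E'
def goto(p,R,o=None):
    o=o or arm.observe();d=(np.array(p)-o['position'])/20;w=Ro.from_matrix(R@Rt(o['orientation']).T).as_rotvec()/.12
    n=int(np.ceil(max(np.abs(d).max(),np.linalg.norm(w))))or 1
    print('total',d.round(2),w.round(2),'n',n,'row',(d/n).round(3),(w/n).round(3))
def Rhang(phi,tilt):
    xr=np.array([np.cos(phi),np.sin(phi),0]);zt=np.cos(tilt)*xr+[0,0,-np.sin(tilt)];xt=-np.sin(tilt)*xr+[0,0,-np.cos(tilt)]
    return np.c_[xt,np.cross(zt,xt),zt]
E
python3 - <<'E'
from h import *
xr=np.array([np.cos(.13),np.sin(.13),0]);R=Rhang(.13,.49);goto(np.array([614,209,112])-110*xr-6*R[:,2],R)
E
```

```text
total [  0.08  -1.21 -15.14] [-0.01  4.19 -0.64] n 16 row [ 0.005 -0.076 -0.946] [-0.001  0.262 -0.04 ]
```

Call:
servo_tool(
  deltas=[
    [0,-0.08,-0.95,0,0.26,-0.04,-1],
    [0,-0.08,-0.95,0,0.26,-0.04,-1],
    [0,-0.08,-0.95,0,0.26,-0.04,-1],
    [0,-0.08,-0.95,0,0.26,-0.04,-1],
    [0,-0.08,-0.95,0,0.26,-0.04,-1],
    [0,-0.08,-0.95,0,0.26,-0.04,-1],
    [0,-0.08,-0.95,0,0.26,-0.04,-1],
    [0,-0.08,-0.95,0,0.26,-0.04,-1],
  ],
)

```text
time: 7.53
position: [497.3, 206.8, 262.9]
orientation: [-2.979, 1.324, -2.814]
contact_force: [0.4, 0.3, 0.4]
finger_gap: 88.0
grasp_force: 0.0
```

Call:
servo_tool(
  deltas=[
    [0,-0.08,-0.95,0,0.26,-0.04,-1],
    [0,-0.08,-0.95,0,0.26,-0.04,-1],
    [0,-0.08,-0.95,0,0.26,-0.04,-1],
    [0,-0.08,-0.95,0,0.26,-0.04,-1],
    [0,-0.08,-0.95,0,0.26,-0.04,-1],
    [0,-0.08,-0.95,0,0.26,-0.04,-1],
    [0,-0.08,-0.95,0,0.26,-0.04,-1],
    [0,0,0,0,0,0,-1],
  ],
)

```text
time: 8.2
position: [497.1, 195.4, 128.9]
orientation: [-3.13, 1.109, -2.99]
contact_force: [-0.0, -0.4, 1.4]
finger_gap: 88.6
grasp_force: 0.0
```

Run:
```python
from h import *
st();w=grab('wrist','w2');cv2.imwrite('pics/w2b.png',cv2.resize(w['color'],(800,600))[:,:,::-1]);print(-np.array(w['R']).T@w['t'])
```

```text
t 8.2 p [497.1 195.4 128.9] x [-0.441 -0.067 -0.895] y [-0.14   0.99  -0.005] z [ 0.887  0.123 -0.446] q [0.16 0.48 2.25 3.18 0.7  1.55] F [-0.  -0.4  1.4] M [-0.01  0.4  -0.01] gap 88.6 0.0
[328.54220028 171.88840858 129.87738882]
```

View pics/w2b.png

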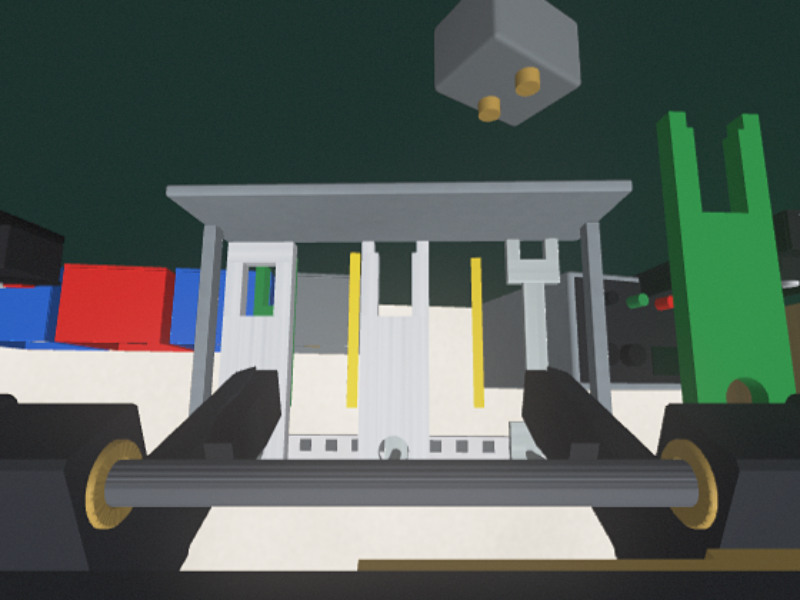

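Run:
```python
from h import *
a=load('w1');b=load('w2')
T=lambda p,q:print(tri([(a,p[0]*.7,p[1]*.7),(b,q[0]*.7,q[1]*.7)]).round(1))
T((385,262),(361,241));T((438,262),(428,241));T((397,318),(379,317));T((424,318),(413,317))
A=onz(b,167*.7,186*.7,0);B=onz(b,632*.7,181*.7,0);print('foot',A,B,np.arctan2(-(B-A)[0],(B-A)[1]))
A=onz(a,238*.7,228*.7,0);B=onz(a,598*.7,210*.7,0);print('foot',A,B,np.arctan2(-(B-A)[0],(B-A)[1]))
# known size: prong ends plane z=35 in b
for u in(361,428):print(onz(b,u*.7,241*.7,35))
# strap left/right edge lines in b (gray mask) at few rows
g=b['color'].astype(int)
for v in(175,185,200,215,225,240,255,270,280): print(v,[ (u,g[v,u].tolist()) for u in (250,252,254,298,300,302)] if v==240 else '', (np.where(np.abs(np.diff(g[v,235:320].sum(1)))>25)[0]+235).tolist())
```

```text
[615.4 185.6  36. ]
[612.4 229.9  34.6]
[615.9 197.8  86.6]
[613.2 219.2  86.5]
foot [629.45744898  55.75062923   0.        ] [575.40389804 355.83161704   0.        ] 0.1782187348831605
foot [630.82897467  55.54350835   0.        ] [574.76319144 354.84292979   0.        ] 0.18517733578992335
[618.54424234 185.23847466  35.        ]
[611.39439322 229.59418167  35.        ]
175  [252, 253, 260, 261, 262, 290, 291, 299, 300]
185  [244, 251, 252, 263, 264, 265, 286, 287, 288, 299, 300]
200  [243, 244, 251, 252, 263, 264, 265, 286, 287, 288, 299, 300]
215  [243, 250, 251, 252, 263, 264, 265, 287, 288, 299, 308, 317]
225  [242, 243, 250, 251, 252, 299]
240 [(250, [237, 218, 69]), (252, [217, 219, 226]), (254, [216, 219, 221]), (298, [215, 216, 219]), (300, [232, 228, 223]), (302, [237, 234, 226])] [242, 243, 250, 251, 299]
255  [242, 243, 249, 250, 251, 299]
270  [241, 242, 249]
280  [241, 242, 249, 250]
```

Run:
```python
from h import *
R=Rhang(.17,.46);xr=np.array([np.cos(.17),np.sin(.17),0]);p=np.array([619.5,208.5,100])-6*R[:,2];print(p)
goto(p-50*xr,R);goto(p,R);print((xr*50/20).round(2))
```

```text
[614.20118585 207.5904224  102.66368864]
total [ 3.38  0.18 -1.39] [0.04 0.02 0.24] n 4 row [ 0.846  0.045 -0.347] [0.011 0.004 0.06 ]
total [ 5.85  0.6  -1.39] [0.04 0.02 0.24] n 6 row [ 0.975  0.1   -0.231] [0.007 0.003 0.04 ]
[2.46 0.42 0.  ]
```

Call:
servo_tool(
  deltas=[
    [0.68,0.04,-0.28,0,0,0.05,-0.45],
    [0.68,0.04,-0.28,0,0,0.05,-0.45],
    [0.68,0.04,-0.28,0,0,0.05,-0.45],
    [0.68,0.04,-0.28,0,0,0.05,-0.45],
    [0.68,0.04,-0.28,0,0,0.05,-0.45],
    [0,0,0,0,0,0,-0.45],
  ],
)

```text
time: 8.75
position: [567.4, 199.6, 104.7]
orientation: [-3.13, 1.118, -2.96]
contact_force: [0.4, -0.7, 0.5]
finger_gap: 63.9
grasp_force: 0.0
```

Call:
servo_tool(
  deltas=[
    [0.41,0.07,0,0,0,0,-0.45],
    [0.41,0.07,0,0,0,0,-0.45],
    [0.41,0.07,0,0,0,0,-0.45],
    [0.41,0.07,0,0,0,0,-0.45],
    [0.41,0.07,0,0,0,0,-0.45],
    [0.41,0.07,0,0,0,0,-0.45],
    [0,0,0,0,0,0,-0.45],
  ],
)

```text
time: 9.33
position: [616.4, 208.3, 105.1]
orientation: [-3.131, 1.118, -2.961]
contact_force: [-0.3, 0.5, 0.6]
finger_gap: 64.2
grasp_force: 0.0
```

Run:
```python
from h import *
st();w=grab('wrist','w3');s=grab('scene','s3');d=grab('side','d3')
c=w['color'][100:400,130:430]
b=s['color'][150:270,280:400];e=d['color'][180:330,150:270]
m=np.hstack([cv2.resize(x,(390,390),interpolation=cv2.INTER_CUBIC) for x in (c,e)]);cv2.imwrite('pics/m3.png',m[:,:,::-1])
```

```text
t 9.33 p [616.4 208.3 105.1] x [-0.43  -0.078 -0.899] y [-0.17   0.985 -0.005] z [ 0.887  0.151 -0.437] q [0.13 0.61 1.97 3.08 0.56 1.6 ] F [-0.3  0.5  0.6] M [ 0.03  0.39 -0.  ] gap 64.2 0.0
```

View pics/m3.png

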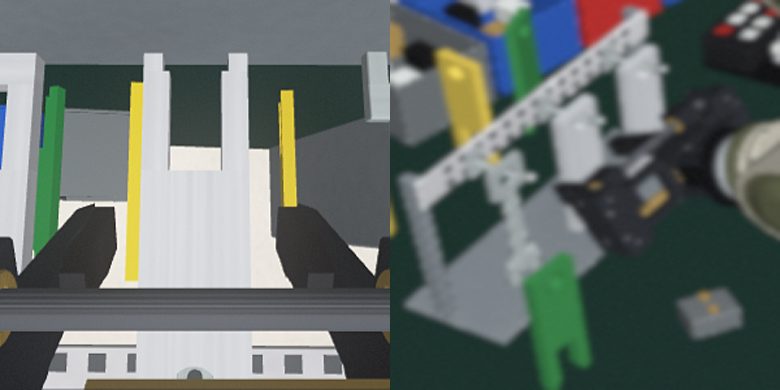

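The fingers straddle the forked strap, which is centred between them at (195,225) in the left half of the picture. I'll close, lift 9 mm and pull straight out.

Call:
servo_tool(
  deltas=[
    [-0.1,0,-0.05,0,0,0,0],
    [0,0,0,0,0,0,0.3],
    [0,0,0,0,0,0,0.3],
    [0,0,0,0,0,0,0.3],
    [0,0,0,0,0,0,0.3],
    [0,0,0,0,0,0,0.3],
  ],
  grip_force=35,
)

```text
time: 9.98
position: [612.8, 208.1, 103.6]
orientation: [-3.131, 1.116, -2.961]
contact_force: [-0.1, 0.6, 0.2]
finger_gap: 31.1
grasp_force: 0.0
```

```bash
python3 -c "
from h import *
st()"
```

```text
t 9.98 p [612.8 208.1 103.6] x [-0.432 -0.079 -0.899] y [-0.17   0.985 -0.005] z [ 0.886  0.151 -0.439] q [0.13 0.61 1.98 3.08 0.57 1.6 ] F [-0.1  0.6  0.2] M [-0.01  0.42  0.  ] gap 31.1 0.0
```

Run:
```python
from h import *
w=grab('wrist','w4');d=grab('side','d4')
c=w['color'][100:400,130:430];e=d['color'][180:330,150:270]
m=np.hstack([cv2.resize(x,(390,390),interpolation=cv2.INTER_CUBIC) for x in (c,e)]);cv2.imwrite('pics/m4.png',m[:,:,::-1])
```

```text
(no output)
```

View pics/m4.png

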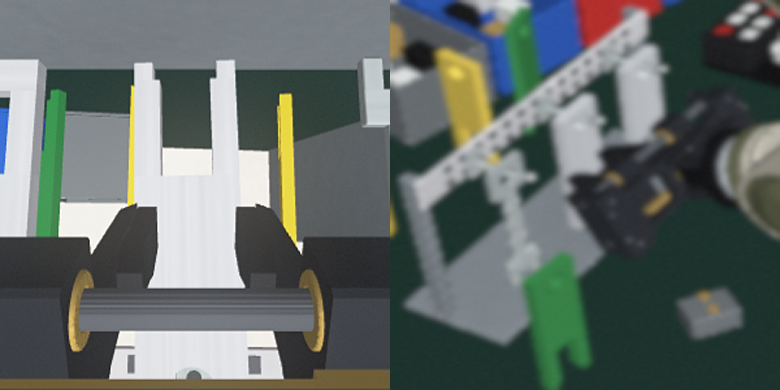

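Run:
```python
from h import *
for t,row,l,r in(('w3',170,139,249),('w4',176,134,240),('w3',55,143,247),('w4',64,134,237)):
    w=load(t);F=f(w);v=row/1.3+100;l=l/1.3+130;r=r/1.3+130
    dep=44*F/(r-l);c,d=ray(w,(l+r)/2,v);print(t,'depth',dep,(c+d*dep).round(1), 'by z', onz(w,(l+r)/2,v,85 if row>100 else 35).round(1),'cam',c.round(1))
T=[616.4,208.3,105.1];w=load('w3');z=np.array([.887,.151,-.437]);y=np.array([-.17,.985,-.005])
for s in(-32,32):print('tip w3',(proj(w,T+17*z+s*y)-[130,100])*1.3)
w=load('w4')
for s in(-15.5,15.5):print('tip w4',(proj(w,np.array([612.8,208.1,103.6])+17*z+s*y)-[130,100])*1.3)
```

```text
w3 depth 163.0419987315271 [608.6 206.5  86.4] by z [621.  208.6  85. ] cam [448.7 179.8 104.6]
w4 depth 169.19452698554701 [611.9 204.5  86.7] by z [628.4 207.   85. ] cam [445.1 179.6 103.3]
w3 depth 172.44826788911524 [610.4 207.   37.3] by z [615.9 207.9  35. ] cam [448.7 179.8 104.6]
w4 depth 174.12252291716504 [609.6 203.1  38.9] by z [619.5 204.5  35. ] cam [445.1 179.6 103.3]
tip w3 [124.19145614 200.47697773]
tip w3 [265.69055611 200.57577463]
tip w4 [160.70273531 200.67420888]
tip w4 [229.23646728 200.71600911]
```

Run:
```python
from h import *
T=np.array([616.4,208.3,105.1]);w=load('w3');z=np.array([.887,.151,-.437]);y=np.array([-.17,.985,-.005]);x=np.array([-.43,-.078,-.899])
for s in(-20,-10,0,10,17):
  for k in(-9,9):print(s,k,[((proj(w,T+s*z+g*y+k*x)-[130,100])*1.3).round().tolist() for g in(-32,32,-50,50)])
print(((proj(w,T+4*z)-[130,100])*1.3).round())
d=load('d4');T=np.array([612.8,208.1,103.6]);print('side tips',[((proj(d,T+17*z+g*y)-[150,180])*[3.25,2.6]).round().tolist() for g in(-16,16)],[((proj(d,p)-[150,180])*[3.25,2.6]).round().tolist() for p in([619,208,110],[619,208,35],[619,208,185],T)])
```

```text
-20 -9 [[109.0, 263.0], [281.0, 263.0], [60.0, 263.0], [329.0, 263.0]]
-20 9 [[106.0, 219.0], [284.0, 219.0], [55.0, 219.0], [334.0, 219.0]]
-10 -9 [[114.0, 249.0], [276.0, 249.0], [68.0, 249.0], [321.0, 249.0]]
-10 9 [[111.0, 207.0], [278.0, 208.0], [64.0, 207.0], [326.0, 208.0]]
0 -9 [[118.0, 237.0], [271.0, 237.0], [75.0, 237.0], [314.0, 237.0]]
0 9 [[116.0, 197.0], [274.0, 197.0], [72.0, 197.0], [318.0, 197.0]]
10 -9 [[123.0, 226.0], [267.0, 226.0], [82.0, 226.0], [308.0, 226.0]]
10 9 [[120.0, 188.0], [269.0, 188.0], [78.0, 188.0], [311.0, 188.0]]
17 -9 [[125.0, 219.0], [265.0, 219.0], [86.0, 219.0], [304.0, 219.0]]
17 9 [[123.0, 182.0], [267.0, 182.0], [83.0, 182.0], [307.0, 182.0]]
[195. 213.]
side tips [[188.0, 162.0], [165.0, 182.0]] [[185.0, 164.0], [194.0, 217.0], [177.0, 108.0], [192.0, 172.0]]
```

Run:
```python
from h import *
print(arm.finger_overhang,[a for a in dir(arm) if a[0]!='_'])
```

```text
17.0 ['MotionError', 'finger_overhang', 'finish_job', 'get_image', 'observe']
```

The fingers closed to 31 mm without touching anything, and both tips show in front of the strap's edges, at (157,207) and (236,207). They were not deep enough, so I'll open, go further in and close again.

Call:
servo_tool(
  deltas=[
    [0,0,0,0,0,0,-0.45],
    [0,0,0,0,0,0,-0.45],
    [0,0,0,0,0,0,-0.45],
    [0,0,0,0,0,0,-0.45],
    [0,0,0,0,0,0,-0.45],
  ],
)

```text
time: 10.5
position: [612.8, 208.2, 103.6]
orientation: [-3.131, 1.116, -2.961]
contact_force: [-0.1, -0.1, 0.3]
finger_gap: 61.7
grasp_force: 0.0
```

Call:
servo_tool(
  deltas=[
    [0.25,-0.06,0,0,0,0,-0.45],
    [0.25,0.04,0,0,0,0,-0.45],
    [0.25,0.04,0,0,0,0,-0.45],
    [0.25,0.04,0,0,0,0,-0.45],
    [0,0,0,0,0,0,-0.45],
    [0,0,0,0,0,0,-0.45],
  ],
)

```text
time: 11.0
position: [633.1, 209.4, 103.6]
orientation: [-3.131, 1.117, -2.961]
contact_force: [-0.2, 0.1, 0.2]
finger_gap: 63.9
grasp_force: 0.0
```

Run:
```python
from h import *
st();w=grab('wrist','w5');d=grab('side','d5')
c=w['color'][100:400,130:430];e=d['color'][180:330,150:270]
m=np.hstack([cv2.resize(x,(390,390),interpolation=cv2.INTER_CUBIC) for x in (c,e)]);cv2.imwrite('pics/m5.png',m[:,:,::-1])
```

```text
t 11.0 p [633.1 209.4 103.6] x [-0.432 -0.079 -0.899] y [-0.17   0.985 -0.005] z [ 0.886  0.151 -0.439] q [0.13 0.63 1.93 3.07 0.53 1.61] F [-0.2  0.1  0.2] M [ 0.05  0.35 -0.  ] gap 63.9 0.0
```

View pics/m5.png

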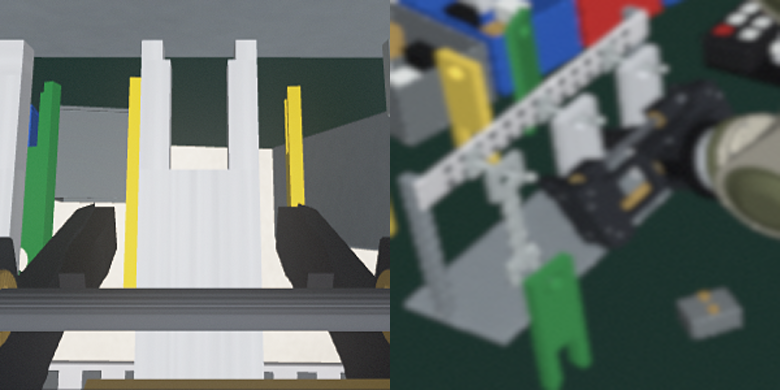

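The strap now spans 136..262 in the left picture and the tips at (113,207) and (278,207) reach past its front face. I'll close now.

Call:
servo_tool(
  deltas=[
    [0,0,0,0,0,0,0.05],
    [0,0,0,0,0,0,0.3],
    [0,0,0,0,0,0,0.3],
    [0,0,0,0,0,0,0.3],
    [0,0,0,0,0,0,0.3],
  ],
)

```text
time: 11.52
position: [632.8, 209.3, 103.6]
orientation: [-3.131, 1.116, -2.962]
contact_force: [-0.4, -1.3, 0.6]
finger_gap: 43.5
grasp_force: 35.0
```

Run:
```python
from h import *
st();w=grab('wrist','w6');g=w['color'].astype(int)
for v in (230,245,260,275,290): 
    e=(np.where(np.abs(np.diff(g[v,180:400].sum(1)))>60)[0]+180).tolist();print(v,e)
for u in(265,285): print(u,(np.where(np.abs(np.diff(g[100:320,u].sum(1)))>60)[0]+100).tolist())
```

```text
t 11.52 p [632.8 209.3 103.6] x [-0.432 -0.079 -0.899] y [-0.17   0.985 -0.005] z [ 0.886  0.151 -0.439] q [0.13 0.63 1.93 3.07 0.53 1.61] F [-0.4 -1.3  0.6] M [0.05 0.38 0.03] gap 43.5 35.0
230 [227, 233, 256, 258, 338, 339, 352, 362, 363]
245 [226, 233, 339, 340, 352, 353, 363]
260 [210, 211, 232, 233, 326, 327, 353, 363, 364]
275 [198, 199, 233, 234, 327, 328, 362, 364]
290 [187, 188, 232, 233, 327, 328, 372, 373, 384, 385]
265 [143, 144, 211, 212]
285 [143, 144, 211, 212]
```

Run:
```python
from h import *
d=load('side0');s=load('scene0')
for u,v in((232,297),(258,272)):print('nose via side z35',onz(d,u/3+130,v/3+170,35).round(1))
print('foot side',[onz(d,u/3+130,v/3+170,8).round(1) for u,v in((73,380),(167,426),(352,212),(270,180))])
# scene nose? project candidates
for x in(617,640): print(x,[proj(q,[x,208,35]).round(1).tolist() for q in(s,d)])
w=load('w6');o=arm.observe();R=Rt(o['orientation']);c,dd=ray(w,280,231);F=f(w)
cam=R.T@(c-o['position']);print('cam in tool',cam.round(1),'dir',(R.T@dd).round(3))
print('front face slotbottom in tool', (R.T@(c+dd*44*F/94-o['position'])).round(1))
w0=load('w0');c0,_=ray(w0,280,210);R0=Rt([-3.1404,-.0003,1.5708]);print('cam in tool at start',(R0.T@(c0-[549.75,.06,231.8])).round(1))
```

```text
nose via side z35 [608.9 226.6  35. ]
nose via side z35 [612.9 189.6  35. ]
foot side [array([666.1, 367.1,   8. ]), array([565.1, 350.4,   8. ]), array([619.9,  55.8,   8. ]), array([714.6,  72.4,   8. ])]
617 [[321.6, 217.0], [210.1, 263.7]]
640 [[326.5, 219.6], [204.2, 259.9]]
cam in tool [  74.9    0.4 -152.8] dir [-0.335 -0.002  0.943]
front face slotbottom in tool [ 25.7   0.1 -14.4]
cam in tool at start [  76.3    0.  -153.5]
```

Run:
```python
from h import *
d=load('side0');s=load('scene0')
for z in(205,215,225,235,242,250):print(z,[(proj(q,[x,0,z])/.7).round().tolist() for q in(s,d) for x in(498,602)])
for n,b in(('scene0',(240,150,310,200)),('side0',(245,130,325,185))):
    im=load(n)['color'][b[1]:b[3],b[0]:b[2]].astype(int);dark=(im.sum(2)<110)
    ys,xs=np.where(dark);print(n,[(int(u+b[0]),int(ys[xs==u].max()+b[1])) for u in range(0,b[2]-b[0],2) if (xs==u).any()])
```

```text
205 [[368.0, 271.0], [400.0, 288.0], [418.0, 278.0], [375.0, 257.0]]
215 [[368.0, 267.0], [400.0, 285.0], [418.0, 273.0], [375.0, 252.0]]
225 [[368.0, 264.0], [400.0, 281.0], [418.0, 269.0], [375.0, 248.0]]
235 [[368.0, 260.0], [400.0, 277.0], [418.0, 265.0], [375.0, 244.0]]
242 [[368.0, 258.0], [400.0, 275.0], [418.0, 261.0], [375.0, 241.0]]
250 [[367.0, 255.0], [400.0, 272.0], [418.0, 258.0], [375.0, 237.0]]
scene0 []
side0 [(245, 140), (249, 148), (251, 149), (259, 160), (261, 169), (263, 170), (265, 160), (267, 138), (269, 137), (271, 146), (273, 145), (275, 145), (277, 147), (279, 150), (281, 176), (283, 175), (285, 132), (287, 167), (289, 173), (291, 179), (293, 175), (295, 166), (303, 184), (305, 184), (311, 184), (313, 184), (315, 184)]
```

The evidence agrees: the fingertips really stand about 9 mm behind the reported TCP, so the reported TCP is about 26 mm too far ahead. I'll allow for that. The strap is held a little high, so I'll regrip 12 mm lower to keep the body clear of the pegs.

Call:
servo_tool(
  deltas=[
    [0,0,0,0,0,0,-0.3],
    [0,0,0,0,0,0,-0.3],
    [0,0,0,0,0,0,-0.3],
    [0,0,-0.3,0,0,0,-0.3],
    [0,0,-0.3,0,0,0,-0.3],
    [0,0,0,0,0,0,-0.3],
  ],
)

```text
time: 12.07
position: [632.5, 209.2, 90.0]
orientation: [-3.131, 1.114, -2.962]
contact_force: [-0.9, -0.1, -0.1]
finger_gap: 57.3
grasp_force: 0.0
```

Call:
servo_tool(
  deltas=[
    [0,0,0,0,0,0,0.05],
    [0,0,0,0,0,0,0.3],
    [0,0,0,0,0,0,0.3],
    [0,0,0,0,0,0,0.3],
    [0,0,0,0,0,0,0.3],
  ],
)

```text
time: 12.48
position: [632.7, 209.3, 91.5]
orientation: [-3.131, 1.116, -2.961]
contact_force: [-0.1, 1.0, -1.8]
finger_gap: 43.5
grasp_force: 35.0
```

Call:
servo_tool(
  deltas=[
    [0,0,0.15,0,0,0,0.3],
    [0,0,0.15,0,0,0,0.3],
    [0,0,0.15,0,0,0,0.3],
    [0,0,0,0,0,0,0.3],
    [0,0,0,0,0,0,0.3],
  ],
)

```text
time: 12.9
position: [632.9, 209.4, 101.0]
orientation: [-3.131, 1.117, -2.961]
contact_force: [0.1, 0.4, -1.0]
finger_gap: 43.3
grasp_force: 35.0
```

Run:
```python
from h import *
st();w=grab('wrist','w7');a=load('w6')['color'];g=w['color'].astype(int)
for v in (150,200,230,245): 
    e=(np.where(np.abs(np.diff(g[v,180:400].sum(1)))>60)[0]+180).tolist();print(v,e)
for u in(240,265,285): print(u,(np.where(np.abs(np.diff(g[80:320,u].sum(1)))>60)[0]+80).tolist())
```

```text
t 12.9 p [632.9 209.4 101. ] x [-0.431 -0.079 -0.899] y [-0.17   0.985 -0.005] z [ 0.886  0.151 -0.438] q [0.13 0.63 1.93 3.07 0.54 1.61] F [ 0.1  0.4 -1. ] M [ 0.02  0.53 -0.01] gap 43.3 35.0
150 []
200 [227, 234, 257, 258, 259, 301, 302, 303, 325, 326, 348, 349, 350, 351, 361, 362]
230 [227, 233, 256, 257, 258, 301, 302, 303, 339, 352, 362, 363]
245 [226, 233, 256, 257, 258, 301, 302, 303, 339, 340, 352, 353, 363]
240 [146, 147, 152, 153, 154]
265 [146, 147, 212, 213]
285 [146, 147, 212, 213, 214]
```

Call:
servo_tool(
  deltas=[
    [-0.25,-0.04,0,0,0,0,0.3],
    [-0.25,-0.04,0,0,0,0,0.3],
    [-0.25,-0.04,0,0,0,0,0.3],
    [-0.25,-0.04,0,0,0,0,0.3],
  ],
)

```text
time: 13.28
position: [612.1, 206.1, 100.4]
orientation: [-3.131, 1.116, -2.961]
contact_force: [1.0, -0.8, -0.6]
finger_gap: 43.8
grasp_force: 35.0
```

Call:
servo_tool(
  deltas=[
    [-0.25,-0.04,0,0,0,0,0.3],
    [-0.25,-0.04,0,0,0,0,0.3],
    [-0.25,-0.04,0,0,0,0,0.3],
    [-0.25,-0.04,0,0,0,0,0.3],
  ],
)

```text
time: 13.62
position: [592.3, 202.9, 100.6]
orientation: [-3.131, 1.116, -2.961]
contact_force: [-0.4, 0.6, -0.9]
finger_gap: 43.5
grasp_force: 35.0
```

Call:
servo_tool(
  deltas=[
    [-0.5,-0.08,0,0,0,0,0.3],
    [-0.5,-0.08,0,0,0,0,0.3],
    [-0.5,-0.08,0,0,0,0,0.3],
    [-0.5,-0.08,0,0,0,0,0.3],
  ],
)

```text
time: 13.95
position: [552.1, 196.4, 100.7]
orientation: [-3.131, 1.117, -2.961]
contact_force: [0.4, -0.4, -0.4]
finger_gap: 43.4
grasp_force: 35.0
```

Run:
```python
from h import *
o,R=st();w=grab('wrist','w8');g=w['color'].astype(int);g6=load('w7')['color'].astype(int)
for u in(240,265,285,310): print(u,(np.where(np.abs(np.diff(g[80:320,u].sum(1)))>60)[0]+80).tolist())
for v in(160,200): print(v,(np.where(np.abs(np.diff(g[v,180:400].sum(1)))>60)[0]+180).tolist())
print('diff strap patch',np.abs(g[215:245,240:320]-g6[215:245,240:320]).mean())
```

```text
t 13.95 p [552.1 196.4 100.7] x [-0.432 -0.079 -0.899] y [-0.17   0.985 -0.005] z [ 0.886  0.151 -0.439] q [0.12 0.59 2.15 3.08 0.71 1.59] F [ 0.4 -0.4 -0.4] M [-0.02  0.56 -0.04] gap 43.4 35.0
240 [128, 129, 130, 153, 154]
265 [128, 129, 130, 139, 176, 177, 218, 219, 220]
285 [128, 129, 130, 139, 176, 177, 219, 220]
310 [128, 129, 130, 139, 152, 153]
160 [234, 235, 251, 307, 308, 324]
200 [190, 194, 234, 256, 257, 258, 259, 301, 302, 303, 325, 326, 334, 335, 343, 344, 375, 378, 379]
diff strap patch 17.26597222222222
```

Run:
```python
from h import *
from scipy.optimize import least_squares
for tag,rs,rn,W in(('w8',219,152.8,[(160,90),(200,91.5)]),('w7',213,147,[(200,91.5)])):
    w=load(tag);R=Rhang(.17,.454)
    # camera in tool frame fixed
    C=np.array([75.3,0,-153]);F=f(w)
    o=arm.observe();Rr=Rt(o['orientation'])
    Rc=np.array(load('w8')['R'])@Rr  # tool->cam
    def pj(X):
        p=Rc@(X-C);return p[:2]/p[2]*F+[w['cx'],w['cy']],p[2]
    for al0 in(.3,):
        def res(P):
            x,s,al=P;A=np.array([x,0,s]);u=np.array([np.cos(al),0,np.sin(al)])
            a,da=pj(A);n,dn=pj(A+50*u);r=[(a[1]-rs),(n[1]-rn)]
            for row,wid in W:
                t=(row-rs)/(rn-rs);r.append((F*44/(da+(dn-da)*t)-wid)*.7)
            return r
        q=least_squares(res,[25,-15,al0]).x;x,s,al=q
        # front face line -> mid-plane crossing of tool axis
        sm=s-x*np.tan(al)+5/np.cos(al); # distance
        L=25-x/np.cos(al)+0 # local coordinate where tool axis crosses front face approx
        print(tag,q.round(3),'cost',np.array(res(q)).round(2),'axis s',sm.round(1),'local front',L.round(1),'mid',(L-5*np.tan(al)).round(1))
```

```text
w8 [ 34.791 -25.284   1.071] cost [ 0.37 -0.46 -4.49  3.02] axis s -78.6 local front -47.7 mid -56.8
w7 [ 34.468 -14.572   1.016] cost [ 0.  0. -0.] axis s -60.7 local front -40.5 mid -48.5
```

Run:
```python
from h import *
from scipy.optimize import least_squares
w=load('w8');C=np.array([75.3,0,-153]);F=f(w);Rc=np.array(w['R'])@Rt(arm.observe()['orientation'])
def pj(X):
    p=Rc@(X-C);return p[:2]/p[2]*F+[w['cx'],w['cy']],p[2]
def P(m,L,al,loc):  # axis crossing at s=m at local L of mid-plane
    u=np.array([np.cos(al),0,np.sin(al)]);n=np.array([np.sin(al),0,-np.cos(al)]);return np.array([0,0,m])+(loc-L)*u+5*n
for al in(.40,.454,.5):
    r=least_squares(lambda q:[pj(P(q[0],q[1],al,25))[0][1]-213,pj(P(q[0],q[1],al,75))[0][1]-147],[-21,8]);m,L=r.x
    print('w7 al',al,r.x.round(1),r.cost.round(2),'depth slot',pj(P(m,L,al,25))[1].round(1),'W(200)',44*F/pj(P(m,L,al,35))[1])
    r=least_squares(lambda q:[pj(P(m,q[0],q[1],25))[0][1]-219,pj(P(m,q[0],q[1],75))[0][1]-152.8],[8,.45]);print('  w8 fixed m',r.x.round(3),r.cost.round(2))
    r=least_squares(lambda q:[pj(P(q[0],q[1],al,25))[0][1]-219,pj(P(q[0],q[1],al,75))[0][1]-152.8],[-21,8]);print('  w8 fixed al',r.x.round(2),r.cost.round(2))
```

```text
w7 al 0.4 [69.9 16.3] 0.0 depth slot 231.1 W(200) 59.451216758274434
  w8 fixed m [20.792  0.402] 0.0
  w8 fixed al [70.07 20.84] 0.0
w7 al 0.454 [64.5 15. ] 0.0 depth slot 226.6 W(200) 60.476573222639814
  w8 fixed m [19.404  0.461] 0.0
  w8 fixed al [65.18 19.59] 0.0
w7 al 0.5 [59.1 13.6] 0.0 depth slot 222.3 W(200) 61.52205094423459
  w8 fixed m [17.957  0.51 ] 0.0
  w8 fixed al [60.3  18.28] 0.0
```

Run:
```python
from h import *
for t in('w6','w7','w8'):
    g=load(t)['color'].astype(int)
    for u in(243,280,317):print(t,u,[(v,*g[v,u]) for v in range(100,246,6)])
```

```text
w6 243 [(100, np.int64(117), np.int64(122), np.int64(128)), (106, np.int64(114), np.int64(120), np.int64(127)), (112, np.int64(115), np.int64(121), np.int64(128)), (118, np.int64(116), np.int64(123), np.int64(127)), (124, np.int64(116), np.int64(120), np.int64(127)), (130, np.int64(121), np.int64(129), np.int64(135)), (136, np.int64(223), np.int64(225), np.int64(229)), (142, np.int64(223), np.int64(225), np.int64(228)), (148, np.int64(221), np.int64(223), np.int64(226)), (154, np.int64(221), np.int64(223), np.int64(226)), (160, np.int64(221), np.int64(223), np.int64(226)), (166, np.int64(222), np.int64(224), np.int64(226)), (172, np.int64(221), np.int64(223), np.int64(226)), (178, np.int64(221), np.int64(224), np.int64(227)), (184, np.int64(222), np.int64(224), np.int64(227)), (190, np.int64(223), np.int64(224), np.int64(228)), (196, np.int64(223), np.int64(225), np.int64(227)), (202, np.int64(223), np.int64(225), np.int64(228)), (208, np.int64(224), np.int64(225), np.int64(228)), (214, np.int64(224), np.int64(225), np.int64(228)), (220, np.int64(225), np.int64(226), np.int64(230)), 
[... 9833 characters left out ...]
64(228), np.int64(231)), (172, np.int64(226), np.int64(228), np.int64(231)), (178, np.int64(226), np.int64(228), np.int64(231)), (184, np.int64(229), np.int64(230), np.int64(233)), (190, np.int64(229), np.int64(231), np.int64(233)), (196, np.int64(229), np.int64(230), np.int64(233)), (202, np.int64(230), np.int64(231), np.int64(234)), (208, np.int64(230), np.int64(231), np.int64(234)), (214, np.int64(231), np.int64(232), np.int64(234)), (220, np.int64(231), np.int64(232), np.int64(235)), (226, np.int64(231), np.int64(233), np.int64(235)), (232, np.int64(232), np.int64(233), np.int64(235)), (238, np.int64(232), np.int64(234), np.int64(236)), (244, np.int64(232), np.int64(233), np.int64(235))]
```

Run:
```python
from h import *
from scipy.optimize import least_squares
w=load('w8');C=np.array([75.3,0,-153]);F=f(w);o=arm.observe();R=Rt(o['orientation']);Rc=np.array(w['R'])@R
def pj(X):
    p=Rc@(X-C);return p[:2]/p[2]*F+[w['cx'],w['cy']],p[2]
def P(m,L,al,loc):
    u=np.array([np.cos(al),0,np.sin(al)]);n=np.array([np.sin(al),0,-np.cos(al)]);return np.array([0,0,m])+(loc-L)*u+5*n
for al in(.42,.454,.49):
    r=least_squares(lambda q:[pj(P(q[0],q[1],al,75))[0][1]-153,44*F/pj(P(q[0],q[1],al,72))[1]-90.0],[-21,8]);m,L=r.x
    print(al,r.x.round(1),r.cost.round(2),'row slot',pj(P(m,L,al,25))[0][1].round(1),'W200',44*F/pj(P(m,L,al,50))[1])
s=load('side0');print('mid y off cols', (234.5+324.5)/2, w['cx'])
```

```text
0.42 [-18.2  11.6] 0.0 row slot 255.8 W200 91.56907767706596
0.454 [-20.5  10.8] 0.0 row slot 255.7 W200 92.02166396993783
0.49 [-23.    9.8] 0.0 row slot 255.4 W200 92.50313203597598
mid y off cols 279.5 280.5944347257004
```

```bash
cat >> h.py <<'E'
AL=.454;CT=np.array([-9.7,0,-25.2])
def Rfix(yaw,al=AL):
    xf=np.array([np.cos(yaw),np.sin(yaw),0]);n=np.array([0,0,-1.]);x=np.cos(al)*xf-np.sin(al)*n;z=np.sin(al)*xf+np.cos(al)*n
    return np.c_[x,np.cross(z,x),z]
def tcp_for(c,yaw,al=AL): R=Rfix(yaw,al);return np.array(c)-R@CT,R
E
python3 - <<'E'
from kin import *; from h import *
P=np.load('P.npy');q=arm.observe()['joint_pos']
c=np.array([-.25,.05,2.02,3.15,.5,1.5]);b=c.copy();b[3]=0.0
lo=[-3.11,-.89,.22,-1.42,.17,-2.88];hi=[3.11,2.33,2.48,4.56,2.85,2.88]
p,R=tcp_for([440,-205,150],.19)
r=least_squares(lambda x:np.r_[(fk(x,P)[0]-p)/100,(fk(x,P)[1]-R).ravel()],[-.5,.2,1.8,0,.8,1.2],bounds=(lo,hi));print(r.cost,r.x.round(2),p)
rows(q,c,24,P,.3,1);rows(c,b,28,P,.3,1);rows(b,r.x,10,P,.3,1)
E
```

```text
1.7501035742211248e-30 [-0.85  0.32  1.84  0.54  0.82  0.18] [ 459.41343714 -201.26641092  131.60682814]
[[0.3, -0.4, 0.6, 0, -0.2, -0.1, 0.3], [0.3, -0.4, 0.5, 0, -0.1, -0.2, 0.3], [0.3, -0.5, 0.6, 0, -0.2, -0.1, 0.3], [0.3, -0.4, 0.6, 0, -0.1, -0.2, 0.3], [0.2, -0.5, 0.5, 0, -0.2, -0.1, 0.3], [0.2, -0.4, 0.6, -0.1, -0.2, -0.1, 0.3], [0.3, -0.5, 0.6, 0, -0.1, -0.2, 0.3], [0.1, -0.4, 0.6, 0, -0.2, -0.1, 0.3], [0.2, -0.5, 0.6, 0, -0.1, -0.2, 0.3], [0.1, -0.5, 0.6, 0, -0.2, -0.1, 0.3], [0.2, -0.4, 0.6, -0.1, -0.2, -0.2, 0.3], [0.1, -0.5, 0.6, 0, -0.1, -0.1, 0.3], [0, -0.5, 0.6, 0, -0.2, -0.1, 0.3], [0.1, -0.4, 0.6, 0, -0.1, -0.2, 0.3], [0, -0.5, 0.6, -0.1, -0.2, -0.1, 0.3], [0, -0.5, 0.7, 0, -0.1, -0.2, 0.3], [0, -0.4, 0.6, 0, -0.2, -0.1, 0.3], [0, -0.5, 0.6, -0.1, -0.2, -0.1, 0.3], [-0.1, -0.4, 0.6, 0, -0.1, -0.2, 0.3], [0, -0.5, 0.6, -0.1, -0.2, -0.1, 0.3], [-0.1, -0.4, 0.7, 0, -0.1, -0.2, 0.3], [-0.2, -0.5, 0.6, 0, -0.2, -0.1, 0.3], [-0.1, -0.4, 0.6, -0.1, -0.1, -0.2, 0.3], [-0.2, -0.4, 0.6, 0, -0.2, -0.1, 0.3]] 0.7 [563. -24. 405.]
[[0.2, 0.7, 0, -0.8, 0.2, 0.4, 0.3], [0.1, 0.6, -0
[... 773 characters left out ...]
3], [-0.3, -0.5, -0.4, -0.8, 0.2, 0.5, 0.3], [-0.3, -0.5, -0.3, -0.8, 0.2, 0.4, 0.3], [-0.3, -0.5, -0.3, -0.8, 0.2, 0.5, 0.3], [-0.3, -0.6, -0.2, -0.8, 0.2, 0.4, 0.3], [-0.3, -0.6, -0.2, -0.8, 0.2, 0.5, 0.3], [-0.2, -0.6, -0.1, -0.8, 0.2, 0.4, 0.3], [-0.2, -0.7, 0, -0.8, 0.2, 0.5, 0.3]] 0.8 [450.   6. 190.]
[[0.2, -1, -0.4, -0.1, 0.4, 0.2, 0.3], [0.1, -1.1, -0.4, 0, 0.3, 0.3, 0.3], [0.1, -1, -0.4, 0, 0.3, 0.2, 0.3], [0.1, -1, -0.3, 0.1, 0.2, 0.3, 0.3], [0, -1, -0.3, 0.1, 0.1, 0.4, 0.3], [0.1, -1, -0.3, 0.1, 0.1, 0.3, 0.3], [0, -1.1, -0.3, 0.1, 0, 0.3, 0.3], [0, -1, -0.2, 0.1, -0.1, 0.4, 0.3], [-0.1, -1.1, -0.2, 0.1, -0.1, 0.3, 0.3], [0, -1.1, -0.1, 0, -0.2, 0.4, 0.3]] 1.1 [ 459. -201.  132.]
```

Call:
servo_tool(
  deltas=[
    [-0.1,-0.4,0.6,0,-0.2,-0.1,0.3],
    [0,-0.4,0.5,0,-0.1,-0.2,0.3],
    [0,-0.5,0.6,0,-0.2,-0.1,0.3],
    [0,-0.4,0.6,0,-0.1,-0.2,0.3],
    [0,-0.5,0.5,0,-0.2,-0.1,0.3],
    [0,-0.4,0.6,-0.1,-0.2,-0.1,0.3],
    [0,-0.5,0.6,0,-0.1,-0.2,0.3],
    [0,-0.4,0.6,0,-0.2,-0.1,0.3],
  ],
)

```text
time: 14.67
position: [550.9, 125.4, 194.2]
orientation: [-3.029, 1.272, -3.0]
contact_force: [0.3, 0.2, -0.8]
finger_gap: 43.7
grasp_force: 35.0
```

Call:
servo_tool(
  deltas=[
    [0,-0.5,0.6,0,-0.1,-0.2,0.3],
    [0,-0.5,0.6,0,-0.2,-0.1,0.3],
    [0,-0.4,0.6,-0.1,-0.2,-0.2,0.3],
    [0,-0.5,0.6,0,-0.1,-0.1,0.3],
    [0,-0.5,0.6,0,-0.2,-0.1,0.3],
    [0,-0.4,0.6,0,-0.1,-0.2,0.3],
    [0,-0.5,0.6,-0.1,-0.2,-0.1,0.3],
    [0,-0.5,0.7,0,-0.1,-0.2,0.3],
  ],
)

```text
time: 15.33
position: [550.6, 49.4, 291.2]
orientation: [-2.811, 1.409, -2.93]
contact_force: [0.2, 0.3, -1.2]
finger_gap: 43.7
grasp_force: 35.0
```

Call:
servo_tool(
  deltas=[
    [0,-0.4,0.6,0,-0.2,-0.1,0.3],
    [0.1,-0.5,0.6,-0.1,-0.2,-0.1,0.3],
    [0.1,-0.4,0.6,0,-0.1,-0.2,0.3],
    [0.1,-0.5,0.6,-0.1,-0.2,-0.1,0.3],
    [0.1,-0.4,0.7,0,-0.1,-0.2,0.3],
    [0.1,-0.5,0.6,0,-0.2,-0.1,0.3],
    [0.1,-0.4,0.6,-0.1,-0.1,-0.2,0.3],
    [0.1,-0.4,0.6,0,-0.2,-0.1,0.3],
  ],
)

```text
time: 16.0
position: [564.9, -20.4, 389.9]
orientation: [-1.437, 1.511, -1.693]
contact_force: [0.2, 0.5, -0.6]
finger_gap: 43.3
grasp_force: 35.0
```

Run:
```python
from h import *
st()
```

```text
t 16.0 p [564.9 -20.4 389.9] x [-0.007 -0.059 -0.998] y [ 0.253  0.966 -0.059] z [ 0.967 -0.253  0.008] q [-0.24  0.11  2.03  3.18  0.58  1.48] F [ 0.2  0.5 -0.6] M [0.25 0.73 0.04] gap 43.3 35.0
```

Call:
servo_tool(
  deltas=[
    [0.2,0.7,0,-0.8,0.2,0.4,0.3],
    [0.1,0.6,-0.1,-0.8,0.2,0.5,0.3],
    [0,0.7,-0.2,-0.8,0.2,0.4,0.3],
    [0.1,0.7,-0.2,-0.8,0.2,0.5,0.3],
    [0,0.6,-0.3,-0.8,0.2,0.4,0.3],
    [-0.1,0.6,-0.3,-0.8,0.2,0.5,0.3],
    [0,0.5,-0.4,-0.8,0.2,0.4,0.3],
    [-0.2,0.5,-0.5,-0.8,0.2,0.5,0.3],
  ],
)

```text
time: 16.67
position: [567.0, 78.8, 348.5]
orientation: [-1.77, 0.725, -1.558]
contact_force: [0.2, 0.2, -1.5]
finger_gap: 43.6
grasp_force: 35.0
```

Call:
servo_tool(
  deltas=[
    [-0.1,0.5,-0.5,-0.8,0.2,0.4,0.3],
    [-0.2,0.4,-0.5,-0.8,0.3,0.5,0.3],
    [-0.2,0.3,-0.6,-0.8,0.2,0.4,0.3],
    [-0.3,0.3,-0.5,-0.8,0.2,0.5,0.3],
    [-0.3,0.2,-0.6,-0.8,0.2,0.4,0.3],
    [-0.3,0.1,-0.6,-0.8,0.2,0.5,0.3],
    [-0.3,0,-0.6,-0.8,0.2,0.4,0.3],
    [-0.4,0,-0.6,-0.8,0.2,0.5,0.3],
  ],
)

```text
time: 17.33
position: [524.4, 114.2, 257.7]
orientation: [-2.116, -0.0, -1.237]
contact_force: [-0.0, 0.3, -1.6]
finger_gap: 43.8
grasp_force: 35.0
```

Call:
servo_tool(
  deltas=[
    [-0.3,-0.1,-0.6,-0.8,0.2,0.4,0.3],
    [-0.4,-0.2,-0.6,-0.8,0.2,0.5,0.3],
    [-0.3,-0.2,-0.5,-0.8,0.2,0.4,0.3],
    [-0.4,-0.3,-0.5,-0.8,0.2,0.5,0.3],
    [-0.4,-0.4,-0.5,-0.8,0.2,0.4,0.3],
    [-0.3,-0.5,-0.4,-0.8,0.2,0.5,0.3],
    [-0.3,-0.5,-0.3,-0.8,0.2,0.4,0.3],
    [-0.3,-0.5,-0.3,-0.8,0.2,0.5,0.3],
  ],
)

```text
time: 18.0
position: [470.0, 59.2, 183.8]
orientation: [-2.74, -0.512, -0.613]
contact_force: [-0.0, 0.2, -1.2]
finger_gap: 43.5
grasp_force: 35.0
```

Call:
servo_tool(
  deltas=[
    [-0.3,-0.6,-0.2,-0.8,0.2,0.4,0.3],
    [-0.3,-0.6,-0.2,-0.8,0.2,0.5,0.3],
    [-0.2,-0.6,-0.1,-0.8,0.2,0.4,0.3],
    [-0.2,-0.7,0,-0.8,0.2,0.5,0.3],
  ],
)

```text
time: 18.33
position: [449.9, 9.0, 174.0]
orientation: [3.086, -0.568, -0.156]
contact_force: [0.0, -0.7, -1.0]
finger_gap: 43.5
grasp_force: 35.0
```

Run:
```python
from h import *
st();p,R=tcp_for([440,-205,160],.19);goto(p,R)
```

```text
t 18.33 p [449.9   9.  174. ] x [ 0.833 -0.131  0.538] y [-0.184 -0.982  0.047] z [ 0.522 -0.138 -0.842] q [-0.24  0.1   2.03 -0.03  0.44  1.53] F [ 0.  -0.7 -1. ] M [0.14 0.4  0.01] gap 43.5 35.0
total [  0.48 -10.51  -1.62] [0.39 0.96 3.1 ] n 11 row [ 0.043 -0.956 -0.147] [0.036 0.087 0.282]
```

Call:
servo_tool(
  deltas=[
    [0.04,-0.95,-0.15,0.04,0.09,0.28,0.3],
    [0.04,-0.95,-0.15,0.04,0.09,0.28,0.3],
    [0.04,-0.95,-0.15,0.04,0.09,0.28,0.3],
    [0.04,-0.95,-0.15,0.04,0.09,0.28,0.3],
    [0.04,-0.95,-0.15,0.04,0.09,0.28,0.3],
    [0.04,-0.95,-0.15,0.04,0.09,0.28,0.3],
    [0.04,-0.95,-0.15,0.04,0.09,0.28,0.3],
    [0.04,-0.95,-0.15,0.04,0.09,0.28,0.3],
  ],
)

```text
time: 19.0
position: [455.7, -137.7, 150.7]
orientation: [3.134, -0.482, 0.079]
contact_force: [-0.3, 1.0, -0.4]
finger_gap: 43.5
grasp_force: 35.0
```

Call:
servo_tool(
  deltas=[
    [0.04,-0.95,-0.15,0.04,0.09,0.28,0.3],
    [0.04,-0.95,-0.15,0.04,0.09,0.28,0.3],
    [0.04,-0.95,-0.15,0.04,0.09,0.28,0.3],
    [0,0,0,0,0,0,0.3],
  ],
)

```text
time: 19.33
position: [458.8, -197.3, 141.6]
orientation: [-3.13, -0.452, 0.169]
contact_force: [-0.0, 0.6, -1.4]
finger_gap: 43.2
grasp_force: 35.0
```

Run:
```python
from h import *
st();w=grab('wrist','w9');cv2.imwrite('pics/w9b.png',cv2.resize(w['color'],(800,600))[:,:,::-1]);print((-np.array(w['R']).T@w['t']).round(1))
```

```text
t 19.33 p [ 458.8 -197.3  141.6] x [0.887 0.151 0.437] y [ 0.173 -0.985 -0.01 ] z [ 0.429  0.085 -0.899] q [-0.85  0.29  1.84  0.53  0.85  0.23] F [-0.   0.6 -1.4] M [-0.05  0.32  0.01] gap 43.2 35.0
[ 460.8 -198.3  312.9]
```

View pics/w9b.png

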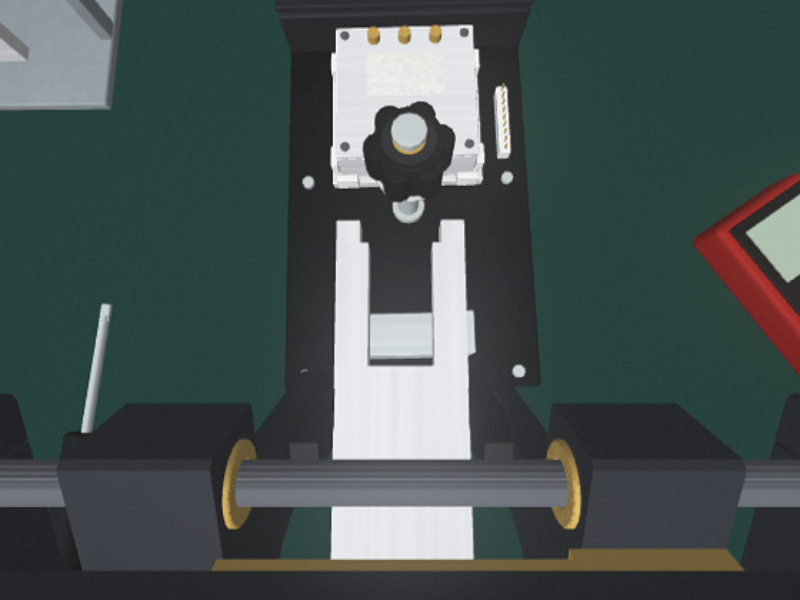

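The wrist view shows the stud cap at (409,131) and the module's top with its near edge around row 157. The plate screws are at (308,182), (507,178), (305,372) and (519,371), and the heel block shows between the prongs at (400,335). The prong ends are at row 221.

Run:
```python
from h import *
w=load('w9');s=load('scene0');d=load('side0');Z=lambda u,v,z:onz(w,u*.7,v*.7,z)[:2].round(1)
print('cap',Z(409,131,112));
c,dd=tri([(s,338*.7,352*.7),(d,441*.7,257*.7)]).round(1),0;print('cap side/scene',c)
for z in(10,15,20):
    A,B,C,D=[Z(*p,z) for p in((308,182),(507,178),(519,371),(305,372))]
    print(z,A,B,C,D,'yaws',[np.arctan2(*(q[::-1])).round(3) for q in(A-D,B-C,)],np.arctan2(-(A-B)[0],(A-B)[1]).round(3),np.linalg.norm(A-B).round(1),np.linalg.norm(A-D).round(1))
m=[Z(*p,50) for p in((335,28),(475,27),(478,154),(333,158))];print('module',m,[np.linalg.norm(m[i]-m[i-1]).round(1) for i in range(4)])
o=arm.observe();R=Rt(o['orientation']);u=R@[np.cos(AL),0,np.sin(AL)];cc=o['position']+R@CT
print('strap centre',cc.round(1),'nose dir',u.round(3));
for sy in(-22,22):print('nose corner pred',(proj(w,cc+75*u+sy*R[:,1]+5*R@[np.sin(AL),0,-np.cos(AL)])/.7).round(1))
print('slot pred',(proj(w,cc+25*u+5*R@[np.sin(AL),0,-np.cos(AL)])/.7).round(1))
```

```text
cap [ 578.4 -179.9]
cap side/scene [ 577.6 -178.6  112. ]
10 [ 587.1 -105.7] [ 614.  -245.8] [ 479.7 -272.4] [ 454.4 -131.3] yaws [np.float64(0.191), np.float64(0.196)] 0.19 142.7 135.1
15 [ 585.  -107.3] [ 611.5 -245. ] [ 479.4 -271.1] [ 454.5 -132.4] yaws [np.float64(0.19), np.float64(0.195)] 0.19 140.2 132.9
20 [ 582.9 -108.8] [ 608.9 -244.2] [ 479.1 -269.9] [ 454.6 -133.5] yaws [np.float64(0.19), np.float64(0.195)] 0.19 137.9 130.7
module [array([ 678.7, -113.6]), array([ 694.6, -204.4]), array([ 606.5, -219.5]), array([ 588.7, -130.2])] [np.float64(91.5), np.float64(92.2), np.float64(89.4), np.float64(91.1)]
strap centre [ 439.  -199.   159.9] nose dir [ 0.985  0.172 -0.002]
nose corner pred [332.2 223. ]
nose corner pred [459.8 223.1]
slot pred [395.7 369.2]
```

```bash
cat >> h.py <<'E'
SEAT=np.array([578.2,-179.5,0]);YAW=.192;CT=np.array([-9.7,1.7,-25.2])
XF=np.array([np.cos(YAW),np.sin(YAW),0]);YF=np.array([-np.sin(YAW),np.cos(YAW),0])
def pose(nx,nz,dl):
    u=np.cos(dl)*XF-np.sin(dl)*np.array([0,0,1]);n=-np.sin(dl)*XF-np.cos(dl)*np.array([0,0,1])
    x=np.cos(AL)*u-np.sin(AL)*n;z=np.sin(AL)*u+np.cos(AL)*n;R=np.c_[x,np.cross(z,x),z]
    c=SEAT+nx*XF+[0,0,nz]-75*u;return c-R@CT,R
def chain(W):
    o=arm.observe();p,R=o['position'],Rt(o['orientation'])
    for k in W:
        q,S=pose(*k);d=(q-p)/20;w=Ro.from_matrix(S@R.T).as_rotvec()/.12;n=int(np.ceil(max(np.abs(d).max(),np.linalg.norm(w),.01)));print(k,'tot',d.round(2),w.round(2),'n',n,q.round(1));p,R=q,S
E
python3 - <<'E'
from h import *
w=load('w9');e=onz(w,475*.7,335*.7,56)-SEAT;print('heel right edge',e@XF,e@YF)
for v in(313,358):
    e=onz(w,400*.7,v*.7,50)-SEAT;print('heel',v,e@XF)
chain([(-40,100,.26),(-36,56,.26),(-7,56,.26),(-7,57,0),(35,57,0),(35,55.5,0)])
E
```

```text
heel right edge -94.11753228912114 -36.76332121693446
heel 313 -79.57224540059528
heel 358 -106.14971276911938
(-40, 100, 0.26) tot [ 1.16 -0.06 -2.25] [-0.48  2.1   0.17] n 3 [ 481.6 -196.6   96.4]
(-36, 56, 0.26) tot [ 0.2   0.04 -2.2 ] [0. 0. 0.] n 3 [ 485.5 -195.8   52.4]
(-7, 56, 0.26) tot [1.42 0.28 0.  ] [0. 0. 0.] n 2 [ 514.  -190.3   52.4]
(-7, 57, 0) tot [ 0.14  0.03 -0.69] [ 0.41 -2.13 -0.  ] n 3 [ 516.8 -189.7   38.6]
(35, 57, 0) tot [2.06 0.4  0.  ] [0. 0. 0.] n 3 [ 558.  -181.7   38.6]
(35, 55.5, 0) tot [ 0.    0.   -0.08] [0. 0. 0.] n 1 [ 558.  -181.7   37.1]
```

Call:
servo_tool(
  deltas=[
    [0.2,-0.01,-0.37,-0.08,0.35,0.03,0.3],
    [0.2,-0.01,-0.37,-0.08,0.35,0.03,0.3],
    [0.2,-0.01,-0.37,-0.08,0.35,0.03,0.3],
    [0.2,-0.01,-0.37,-0.08,0.35,0.03,0.3],
    [0.2,-0.01,-0.37,-0.08,0.35,0.03,0.3],
    [0.2,-0.01,-0.37,-0.08,0.35,0.03,0.3],
    [0,0,0,0,0,0,0.3],
  ],
)

```text
time: 19.97
position: [483.2, -193.6, 96.8]
orientation: [-3.141, -0.193, 0.197]
contact_force: [-0.4, 0.2, -1.0]
finger_gap: 43.9
grasp_force: 35.0
```

Run:
```python
from h import *
st();chain([(-36,56,.26)]);w=grab('wrist','w10');g=w['color'].astype(int)
print([(v,(np.where(np.abs(np.diff(g[v,200:370].sum(1)))>60)[0]+200).tolist()) for v in(165,175,190,205)])
o=arm.observe();R=Rt(o['orientation']);n=R@[np.sin(AL),0,-np.cos(AL)];u=R@[np.cos(AL),0,np.sin(AL)];c=o['position']+R@CT
print('pred',[proj(w,c+l*u+5*n+s*R[:,1]).round(1).tolist() for l in(75,40) for s in(-22,-11,11,22)],'cap pred',proj(w,SEAT+[0,0,112]).round(1))
# cap: bright blob in upper region
m=((g.min(2)>150)).astype(np.uint8);k,l,stt,ce=cv2.connectedComponentsWithStats(m);print([(stt[i].tolist(),ce[i].round(1).tolist()) for i in range(1,k) if 150<stt[i,4]<3000 and stt[i,1]<200])
```

```text
t 19.97 p [ 483.2 -193.6   96.8] x [0.962 0.192 0.192] y [ 0.196 -0.981 -0.001] z [ 0.188  0.038 -0.981] q [-0.68  0.42  1.7   0.19  0.91  0.58] F [-0.4  0.2 -1. ] M [ 0.09  0.18 -0.01] gap 43.9 35.0
(-36, 56, 0.26) tot [ 0.12 -0.11 -2.22] [-0.01 -0.01 -0.04] n 3 [ 485.5 -195.8   52.4]
[(165, [234, 235, 251, 252, 253, 306, 308, 324, 325]), (175, [234, 235, 257, 258, 300, 301, 302, 324, 325]), (190, [234, 257, 258, 301, 302, 324, 325, 326]), (205, [233, 234, 256, 257, 258, 301, 302, 325, 326])]
pred [[239.5, 155.9], [261.9, 155.9], [306.7, 155.9], [329.2, 155.9], [238.1, 226.7], [261.3, 226.7], [307.8, 226.7], [331.0, 226.7]] cap pred [291.6  73.4]
[([373, 0, 16, 70, 877], [380.1, 34.6]), ([273, 52, 38, 41, 1218], [291.5, 71.6])]
```

```bash
sed -i 's/CT=np.array(\[-9.7,1.7/CT=np.array([-9.7,0.4/' h.py
python3 - <<'E'
from h import *
chain([(-36,56,.26),(-7,56,.26)])
E
```

```text
(-36, 56, 0.26) tot [ 0.14 -0.18 -2.25] [-0.01  0.01 -0.05] n 3 [ 485.7 -197.1   52.4]
(-7, 56, 0.26) tot [1.42 0.28 0.  ] [0. 0. 0.] n 2 [ 514.2 -191.5   52.4]
```

Call:
servo_tool(
  deltas=[
    [0.03,-0.03,-0.37,0,0,0,0.3],
    [0.03,-0.03,-0.37,0,0,0,0.3],
    [0.02,-0.03,-0.37,0,0,0,0.3],
    [0.02,-0.03,-0.37,0,0,0,0.3],
    [0.02,-0.03,-0.37,0,0,0,0.3],
    [0.02,-0.03,-0.37,0,0,0,0.3],
    [0,0,0,0,0,0,0.3],
  ],
)

```text
time: 20.6
position: [485.8, -197.9, 52.0]
orientation: [-3.141, -0.196, 0.196]
contact_force: [0.1, -0.5, -1.8]
finger_gap: 43.2
grasp_force: 35.0
```

Run:
```python
from h import *
st();chain([(-7,56,.26),(-7,57,0)])
```

```text
t 20.6 p [ 485.8 -197.9   52. ] x [0.962 0.191 0.195] y [ 0.195 -0.981 -0.001] z [ 0.191  0.039 -0.981] q [-0.69  0.5   1.74  0.21  0.79  0.54] F [ 0.1 -0.5 -1.8] M [ 0.06  0.22 -0.02] gap 43.2 35.0
(-7, 56, 0.26) tot [1.42 0.32 0.02] [-0.01  0.02 -0.04] n 2 [ 514.2 -191.5   52.4]
(-7, 57, 0) tot [ 0.14  0.03 -0.69] [ 0.41 -2.13 -0.  ] n 3 [ 517.  -191.    38.6]
```

Call:
servo_tool(
  deltas=[
    [0.24,0.05,0,0,0,0,0.3],
    [0.24,0.05,0,0,0,0,0.3],
    [0.24,0.05,0,0,0,0,0.3],
    [0.24,0.06,0,0,0,0,0.3],
    [0.23,0.06,0,0,0,0,0.3],
    [0.23,0.05,0,0,0,0,0.3],
    [0,0,0,0,0,0,0.3],
  ],
)

```text
time: 21.18
position: [515.4, -191.3, 53.5]
orientation: [3.141, -0.198, 0.198]
contact_force: [-0.8, 0.0, -1.6]
finger_gap: 43.6
grasp_force: 35.0
```

Call:
servo_tool(
  deltas=[
    [0.02,0,-0.12,0.07,-0.36,0,0.3],
    [0.02,0,-0.12,0.07,-0.36,0,0.3],
    [0.02,0,-0.12,0.07,-0.36,0,0.3],
    [0.02,0,-0.11,0.07,-0.35,0,0.3],
    [0.03,0.01,-0.11,0.07,-0.35,0,0.3],
    [0.03,0.01,-0.11,0.07,-0.35,0,0.3],
    [0,0,0,0,0,0,0.3],
  ],
)

```text
time: 21.77
position: [518.6, -191.9, 40.9]
orientation: [3.139, -0.463, 0.196]
contact_force: [10.4, 4.5, 6.4]
finger_gap: 43.6
grasp_force: 40.9
```

Run:
```python
from h import *
st();chain([(-7,57,0),(35,57,0)]);w=grab('wrist','w11');g=w['color'].astype(int)
print([(v,(np.where(np.abs(np.diff(g[v,200:370].sum(1)))>60)[0]+200).tolist()) for v in(165,190,205,230)],'cap pred',proj(w,SEAT+[0,0,112]).round(1))
m=((g.min(2)>150)).astype(np.uint8);k,l,stt,ce=cv2.connectedComponentsWithStats(m);print([(stt[i].tolist(),ce[i].round(1).tolist()) for i in range(1,k) if 150<stt[i,4]<6000 and stt[i,1]<260])
```

```text
t 21.77 p [ 518.6 -191.9   40.9] x [0.877 0.174 0.447] y [ 0.193 -0.981  0.002] z [ 0.439  0.084 -0.894] q [-0.74  0.53  1.84  0.69  0.6   0.09] F [10.4  4.5  6.4] M [ 0.64 -1.32  0.11] gap 43.6 40.9
(-7, 57, 0) tot [-0.08  0.05 -0.11] [ 0.    0.08 -0.02] n 1 [ 517.  -191.    38.6]
(35, 57, 0) tot [2.06 0.4  0.  ] [0. 0. 0.] n 3 [ 558.3 -183.    38.6]
[(165, [234, 235, 247, 248, 249, 317, 318, 324, 325]), (190, [234, 257, 258, 273, 274, 275, 284, 286, 301, 302, 324, 325, 326]), (205, [233, 234, 256, 257, 258, 301, 302, 325, 326]), (230, [233, 234, 256, 257, 258, 301, 302, 303, 326, 327])] cap pred [279.9  91.5]
[([372, 49, 19, 76, 1009], [380.4, 87.9]), ([255, 66, 51, 52, 1930], [279.4, 90.4]), ([265, 172, 32, 19, 353], [281.7, 181.0])]
```

Call:
servo_tool(
  deltas=[
    [0.1,0.02,0.05,0,0,0,0.3],
    [0.1,0.03,0,0,0,0,0.3],
    [0.1,0.03,0,0,0,0,0.3],
    [0,0,0,0,0,0,0.3],
  ],
)

```text
time: 22.15
position: [523.4, -189.3, 40.4]
orientation: [3.141, -0.457, 0.198]
contact_force: [-0.0, -0.1, -0.5]
finger_gap: 43.7
grasp_force: 35.0
```

Run:
```python
from h import *
st();chain([(0,57,0),(35,57,0)])
```

```text
t 22.15 p [ 523.4 -189.3   40.4] x [0.88  0.176 0.442] y [ 0.196 -0.981  0.001] z [ 0.433  0.086 -0.897] q [-0.73  0.54  1.82  0.67  0.6   0.12] F [-0.  -0.1 -0.5] M [0.03 0.39 0.01] gap 43.7 35.0
(0, 57, 0) tot [ 0.02 -0.02 -0.09] [ 0.    0.03 -0.04] n 1 [ 523.9 -189.6   38.6]
(35, 57, 0) tot [1.72 0.33 0.  ] [0. 0. 0.] n 2 [ 558.3 -183.    38.6]
```

Call:
servo_tool(
  deltas=[
    [0.15,0.03,-0.04,0,0,0,0.3],
    [0.15,0.03,-0.03,0,0,-0.03,0.3],
    [0.15,0.03,0,0,0,0,0.3],
    [0.15,0.03,0,0,0,0,0.3],
    [0.15,0.03,0,0,0,0,0.3],
    [0,0,0,0,0,0,0.3],
  ],
)

```text
time: 22.65
position: [538.8, -186.4, 39.2]
orientation: [3.14, -0.458, 0.194]
contact_force: [-0.0, 0.6, -1.2]
finger_gap: 43.6
grasp_force: 35.0
```

Run:
```python
from h import *
st();chain([(35,57,0)])
```

```text
t 22.65 p [ 538.8 -186.4   39.2] x [0.88  0.173 0.442] y [ 0.192 -0.981  0.001] z [ 0.434  0.084 -0.897] q [-0.7   0.55  1.79  0.65  0.6   0.16] F [-0.   0.6 -1.2] M [0.01 0.33 0.04] gap 43.6 35.0
(35, 57, 0) tot [ 0.97  0.17 -0.03] [ 0.    0.03 -0.01] n 1 [ 558.3 -183.    38.6]
```

Call:
servo_tool(
  deltas=[
    [0.16,0.03,0,0,0,0,0.3],
    [0.16,0.03,0,0,0,0,0.3],
    [0.16,0.03,0,0,0,0,0.3],
    [0.16,0.03,0,0,0,0,0.3],
    [0.16,0.03,0,0,0,0,0.3],
    [0.16,0.03,0,0,0,0,0.3],
    [0,0,0,0,0,0,0.3],
  ],
)

```text
time: 23.23
position: [558.0, -182.9, 39.3]
orientation: [3.14, -0.458, 0.194]
contact_force: [0.2, -0.1, -1.2]
finger_gap: 43.4
grasp_force: 35.0
```

Run:
```python
from h import *
st();chain([(35,57,0)])
w=grab('wrist','w12');g=w['color'].astype(int)
print([(v,(np.where(np.abs(np.diff(g[v,200:370].sum(1)))>60)[0]+200).tolist()) for v in(205,220,235,250)],'cap pred',proj(w,SEAT+[0,0,112]).round(1),proj(w,SEAT+[0,0,60]).round(1))
m=((g.min(2)>150)).astype(np.uint8);k,l,stt,ce=cv2.connectedComponentsWithStats(m);print([(stt[i].tolist(),ce[i].round(1).tolist()) for i in range(1,k) if 150<stt[i,4]<9000 and stt[i,1]<260])
```

```text
t 23.23 p [ 558.  -182.9   39.3] x [0.88  0.173 0.442] y [ 0.192 -0.981  0.001] z [ 0.434  0.084 -0.897] q [-0.67  0.57  1.75  0.63  0.61  0.23] F [ 0.2 -0.1 -1.2] M [-0.01  0.41  0.01] gap 43.4 35.0
(35, 57, 0) tot [ 0.01 -0.01 -0.03] [ 0.    0.03 -0.01] n 1 [ 558.3 -183.    38.6]
[(205, [201, 219, 220, 255, 256, 257, 310, 311, 348, 349, 362, 363, 365, 366]), (220, [261, 262, 303, 304, 305, 306]), (235, []), (250, [233, 243, 244])] cap pred [283.7 205.8] [282.4 226.7]
[([378, 103, 20, 79, 1146], [386.9, 142.6]), ([257, 177, 55, 55, 2280], [283.6, 203.9]), ([233, 240, 97, 82, 5382], [278.9, 292.6])]
```

Call:
servo_tool(
  deltas=[
    [0,0,-0.05,0,0,0,0.3],
    [0,0,-0.05,0,0,0,0.3],
    [0,0,0,0,0,0,0.3],
  ],
)

```text
time: 23.53
position: [557.6, -183.0, 37.9]
orientation: [3.14, -0.459, 0.193]
contact_force: [-2.6, 1.2, 6.7]
finger_gap: 43.4
grasp_force: 35.0
```

Call:
servo_tool(
  deltas=[
    [0,0,-0.04,0,0,0,0.3],
    [0,0,0,0,0,0,0.3],
  ],
)

```text
time: 23.7
position: [557.7, -183.0, 37.9]
orientation: [3.14, -0.46, 0.194]
contact_force: [-5.6, 0.7, 14.5]
finger_gap: 43.7
grasp_force: 35.0
```

Run:
```python
from h import *
st()
```

```text
t 23.7 p [ 557.7 -183.    37.9] x [0.879 0.172 0.444] y [ 0.192 -0.981  0.002] z [ 0.436  0.084 -0.896] q [-0.67  0.57  1.75  0.63  0.61  0.22] F [-5.6  0.7 14.5] M [0.71 0.19 0.2 ] gap 43.7 35.0
```

Call:
servo_tool(
  deltas=[
    [0,0,0.04,0,0,0,0.05],
    [0,0,0,0,0,0,-0.1],
    [0,0,0,0,0,0,-0.3],
    [0,0,0,0,0,0,-0.4],
    [0,0,0,0,0,0,-0.4],
    [0,0,0,0,0,0,-0.4],
  ],
)

```text
time: 24.2
position: [557.4, -182.9, 37.0]
orientation: [3.141, -0.457, 0.193]
contact_force: [-0.6, 0.6, 0.6]
finger_gap: 61.5
grasp_force: 0.0
```

Run:
```python
from h import *
st()
w=grab('wrist','w13');g=w['color'].astype(int);a=load('w12')['color'].astype(int)
print(np.abs(g[240:320,235:325]-a[240:320,235:325]).mean())
m=((g.min(2)>150)).astype(np.uint8);k,l,stt,ce=cv2.connectedComponentsWithStats(m);print([(stt[i].tolist(),ce[i].round(1).tolist()) for i in range(1,k) if 150<stt[i,4]<9000 and stt[i,1]<260])
```

```text
t 24.2 p [ 557.4 -182.9   37. ] x [0.88  0.172 0.442] y [ 0.192 -0.981  0.001] z [ 0.434  0.084 -0.897] q [-0.67  0.57  1.75  0.63  0.61  0.22] F [-0.6  0.6  0.6] M [ 0.    0.32 -0.07] gap 61.5 0.0
4.874537037037037
[([379, 100, 20, 79, 1161], [388.0, 140.2]), ([256, 173, 56, 57, 2386], [283.6, 200.6]), ([233, 238, 97, 84, 5588], [279.5, 291.9])]
```

Call:
servo_tool(
  deltas=[
    [-0.22,-0.04,0.44,0,0,0,-0.4],
    [-0.3,-0.06,0.6,0,0,0,-0.4],
    [-0.3,-0.06,0.6,0,0,0,-0.4],
    [-0.3,-0.06,0.6,0,0,0,-0.4],
    [-0.3,-0.06,0.6,0,0,0,-0.4],
    [-0.3,-0.06,0.6,0,0,0,-0.4],
    [-0.3,-0.06,0.6,0,0,0,-0.4],
  ],
)

```text
time: 24.83
position: [516.4, -191.0, 119.1]
orientation: [3.14, -0.458, 0.194]
contact_force: [0.2, 0.3, -0.6]
finger_gap: 61.3
grasp_force: 0.0
```

Run:
```python
from h import *
st();R=Rfix(YAW,0);goto(SEAT-45*XF+[0,0,165],R)
```

```text
t 24.83 p [ 516.4 -191.   119.1] x [0.88  0.173 0.442] y [ 0.192 -0.981  0.001] z [ 0.434  0.084 -0.897] q [-0.74  0.39  1.76  0.53  0.78  0.3 ] F [ 0.2  0.3 -0.6] M [-0.02  0.29 -0.01] gap 61.3 0.0
total [0.88 0.14 2.29] [-0.72  3.74 -0.01] n 4 row [0.22  0.036 0.573] [-0.18   0.936 -0.003]
```

Call:
servo_tool(
  deltas=[
    [0.1,0.02,0.57,0,0,0,-0.4],
    [0.18,0.03,0.43,-0.18,0.93,0,-0.4],
    [0.2,0.03,0.43,-0.18,0.93,0,-0.4],
    [0.2,0.03,0.43,-0.18,0.94,0,-0.4],
    [0.2,0.03,0.43,-0.18,0.94,0,-0.4],
    [0,0,0,0,0,0,-0.4],
  ],
)

```text
time: 25.33
position: [537.0, -188.0, 165.8]
orientation: [3.139, -0.004, 0.195]
contact_force: [0.1, 0.7, -0.4]
finger_gap: 61.7
grasp_force: 0.0
```

Run:
```python
from h import *
st();w=grab('wrist','w14');p=proj(w,SEAT+[0,0,100]);print(p,proj(w,SEAT+[0,0,112]),(-np.array(w['R']).T@w['t']).round(1))
u,v=p.astype(int);c=w['color'][max(0,v-110):v+110,u-140:u+140];print(u,v);cv2.imwrite('pics/w14b.png',cv2.resize(c,None,fx=2.8,fy=2.7,interpolation=cv2.INTER_CUBIC)[:,:,::-1])
g=w['color'].astype(int);m=((g.min(2)>150)).astype(np.uint8);k,l,stt,ce=cv2.connectedComponentsWithStats(m);print([(stt[i].tolist(),ce[i].round(1).tolist()) for i in range(1,k) if 300<stt[i,4]<20000 and stt[i,1]<330])
```

```text
t 25.33 p [ 537.  -188.   165.8] x [0.981 0.194 0.004] y [ 0.194 -0.981  0.003] z [ 0.004 -0.002 -1.   ] q [-0.54  0.47  1.36  0.    1.31  0.83] F [ 0.1  0.7 -0.4] M [0.05 0.03 0.03] gap 61.7 0.0
[280.23640127 171.88170895] [280.28093409 174.6287434 ] [ 610.9 -172.5  319.5]
280 171
[([217, 11, 127, 151, 14880], [280.2, 78.7]), ([350, 59, 14, 61, 610], [356.4, 88.9]), ([268, 161, 26, 26, 539], [280.4, 173.5]), ([513, 167, 47, 60, 1670], [539.7, 197.7]), ([241, 184, 79, 106, 5161], [279.5, 243.9])]
```

View pics/w14b.png

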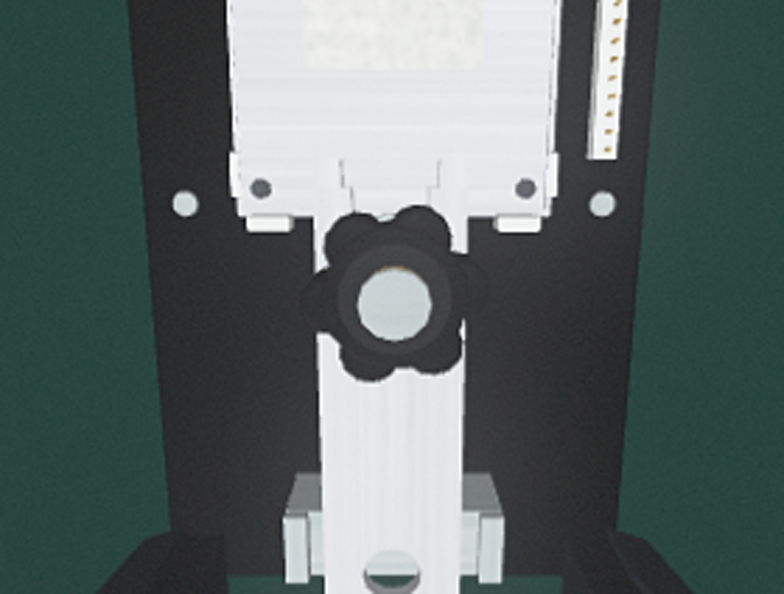

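The strap is seated. Its prongs lie on the module at rows 160–230, the tail is between the heel cheeks and the fork is round the stud under the knob. The lobes around (394,294) stand at about −23° (mod 60°) from the fixture's x axis. I'll go above the knob with the closing line at +67° for the steady grip.

Run:
```python
from h import *
R=Rfix(YAW-.407,0);goto(SEAT+[0,0,150],R);goto(SEAT+[0,0,70],R)
```

```text
total [ 2.11  0.41 -0.71] [ 0.    0.06 -3.42] n 4 row [ 0.528  0.101 -0.177] [ 0.001  0.015 -0.856]
total [ 2.11  0.41 -4.71] [ 0.    0.06 -3.42] n 5 row [ 0.423  0.081 -0.941] [ 0.001  0.012 -0.685]
```

Call:
servo_tool(
  deltas=[
    [0.42,0.08,-0.14,0,0,-0.68,-0.4],
    [0.42,0.08,-0.14,0,0,-0.68,-0.4],
    [0.42,0.08,-0.14,0,0,-0.68,-0.4],
    [0.42,0.08,-0.14,0,0.03,-0.69,-0.4],
    [0.43,0.09,-0.15,0,0.03,-0.69,-0.4],
    [0,0,0,0,0,0,-0.4],
  ],
)

```text
time: 25.88
position: [576.4, -179.7, 148.0]
orientation: [-3.139, 0.002, -0.22]
contact_force: [-1.0, 0.3, -0.2]
finger_gap: 61.9
grasp_force: 0.0
```

Run:
```python
from h import *
R=Rfix(YAW-.407,0);st();goto(SEAT+[0,0,70],R)
```

```text
t 25.88 p [ 576.4 -179.7  148. ] x [ 0.976 -0.218 -0.002] y [-0.218 -0.976 -0.002] z [-0.002  0.003 -1.   ] q [-0.5   0.54  1.27  0.    1.33  1.29] F [-1.   0.3 -0.2] M [ 0.16  0.1  -0.04] gap 61.9 0.0
total [ 0.09  0.01 -3.9 ] [-0.02 -0.01  0.04] n 4 row [ 0.023  0.003 -0.975] [-0.005 -0.003  0.01 ]
```

Call:
servo_tool(
  deltas=[
    [0.02,0,-0.6,0,0,0,-0.4],
    [0.02,0,-0.6,0,0,0,-0.4],
    [0.02,0,-0.6,0,0,0,-0.4],
    [0.02,0,-0.6,0,0,0,-0.4],
    [0,0,-0.5,0,0,0,-0.4],
    [0,0,-0.5,0,0,0,-0.4],
    [0,0,-0.5,0,0,0,-0.4],
    [0,0,0,0,0,0,-0.4],
  ],
)

```text
time: 26.55
position: [577.3, -179.6, 69.3]
orientation: [-3.14, 0.005, -0.216]
contact_force: [-1.7, 0.9, -0.9]
finger_gap: 61.5
grasp_force: 0.0
```

Call:
servo_tool(
  deltas=[
    [0,0,0,0,0,0,-0.1],
    [0,0,0,0,0,0,0.1],
    [0,0,0,0,0,0,0.3],
    [0,0,0,0,0,0,0.3],
    [0,0,0,0,0,0,0.3],
  ],
  grip_force=20,
)

```text
time: 26.97
position: [578.8, -179.7, 71.8]
orientation: [-3.141, 0.001, -0.216]
contact_force: [1.3, 1.0, 2.2]
finger_gap: 43.3
grasp_force: 20.0
```

Run:
```python
from h import *
st();w=grab('wrist','w15');g=w['color'].astype(int);print('cap pred',proj(w,SEAT+[0,0,112]).round(1))
m=((g.min(2)>150)).astype(np.uint8);k,l,stt,ce=cv2.connectedComponentsWithStats(m);print([(stt[i].tolist(),ce[i].round(1).tolist()) for i in range(1,k) if 300<stt[i,4]<20000])
```

```text
t 26.97 p [ 578.8 -179.7   71.8] x [ 0.977 -0.215 -0.001] y [-0.215 -0.977 -0.   ] z [-0.001  0.    -1.   ] q [-0.5   0.63  1.36 -0.    1.15  1.29] F [1.3 1.  2.2] M [ 0.2  -0.12 -0.07] gap 43.3 20.0
cap pred [281.1 313. ]
[([170, 0, 41, 26, 687], [189.6, 9.4]), ([80, 32, 40, 39, 943], [99.3, 51.1]), ([37, 55, 40, 38, 890], [56.5, 73.4]), ([322, 67, 40, 84, 1202], [341.4, 108.5]), ([260, 295, 42, 27, 917], [280.2, 309.0]), ([287, 354, 79, 38, 2278], [325.1, 370.5])]
```

Call:
servo_tool(
  deltas=[
    [0,0,0.01,0,0,0.5,0.3],
    [0,0,0.01,0,0,0.5,0.3],
    [0,0,0.01,0,0,0.5,0.3],
    [0,0,0.01,0,0,0.5,0.3],
    [0,0,0,0,0,0,0.3],
  ],
)

```text
time: 27.43
position: [578.8, -179.8, 72.2]
orientation: [-3.142, 0.001, 0.025]
contact_force: [3.2, 0.6, -0.6]
finger_gap: 43.2
grasp_force: 20.0
```

Call:
servo_tool(
  deltas=[
    [0,0,0,0,0,0.5,0.3],
    [0,0,0,0,0,0.5,0.3],
    [0,0,0,0,0,0.5,0.3],
    [0,0,0,0,0,0,0.3],
  ],
)

```text
time: 27.77
position: [578.8, -179.9, 72.1]
orientation: [3.141, 0.001, 0.204]
contact_force: [2.9, 0.8, -1.6]
finger_gap: 43.6
grasp_force: 20.0
```

Run:
```python
from h import *
st()
```

```text
t 27.77 p [ 578.8 -179.9   72.1] x [ 0.979  0.202 -0.001] y [ 0.202 -0.979  0.   ] z [-0.001 -0.    -1.   ] q [-0.5   0.63  1.36 -0.    1.16  0.87] F [ 2.9  0.8 -1.6] M [ 0.08 -0.38  0.05] gap 43.6 20.0
```

Call:
servo_tool(
  deltas=[
    [0,0,0,0,0,0.5,0.3],
    [0,0,0,0,0,0.5,0.3],
    [0,0,0,0,0,0.3,0.3],
    [0,0,0,0,0,0,0.3],
  ],
)

```text
time: 28.1
position: [578.8, -179.9, 72.1]
orientation: [3.141, 0.001, 0.358]
contact_force: [2.9, 0.3, -1.3]
finger_gap: 43.1
grasp_force: 20.0
```

```bash
cat >> h.py <<'E'
def ringview(tag):
    # dark knob silhouette profile below cap, for height: distance of features
    w=grab('wrist',tag);return w
E
python3 - <<'E'
from h import *
st();w=grab('wrist','k0')
E
```

```text
t 28.1 p [ 578.8 -179.9   72.1] x [ 0.937  0.35  -0.001] y [ 0.35  -0.937  0.   ] z [-0.001 -0.001 -1.   ] q [-0.5   0.63  1.36 -0.    1.16  0.72] F [ 2.9  0.3 -1.3] M [ 0.07 -0.51  0.01] gap 43.1 20.0
```

Call:
servo_tool(
  deltas=[
    [0,0,0,0,0,0,0.0],
    [0,0,0,0,0,0,-0.2],
    [0,0,0,0,0,0,-0.4],
    [0,0,0,0,0,0,-0.4],
    [0,0,0,0,0,0,-0.4],
  ],
)

```text
time: 28.57
position: [578.2, -179.9, 72.0]
orientation: [-3.141, 0.003, 0.359]
contact_force: [-0.5, 0.6, -0.4]
finger_gap: 61.8
grasp_force: 0.0
```

Run:
```python
from h import *
st();w=grab('wrist','k1');s=grab('scene','sk1');d=grab('side','dk1')
a=load('k0')['color'].astype(int);b=w['color'].astype(int)
# hub/knob top vs cap: vertical profile through the cap column
for t,g in(('k0',a),('k1',b)): print(t,[int(g[v,281].sum()/3) for v in range(230,400,4)])
for n in('scene','side'):
    x=load(n+'0')['color'].astype(int);y=load(('s' if n=='scene' else 'd')+'k1')['color'].astype(int);q=load(n+'0')
    u,v=proj(q,SEAT+[0,0,90]).astype(int);print(n,u,v,'profiles before/after');
    for im in(x,y):print([int(im[r,u].sum()/3) for r in range(v-22,v+26,2)])
```

```text
t 28.57 p [ 578.2 -179.9   72. ] x [ 0.936  0.351 -0.003] y [ 0.351 -0.936 -0.   ] z [-0.003 -0.    -1.   ] q [-0.5   0.63  1.36 -0.    1.16  0.72] F [-0.5  0.6 -0.4] M [ 0.06  0.09 -0.04] gap 61.8 0.0
k0 [92, 59, 54, 53, 54, 59, 52, 52, 42, 47, 48, 59, 56, 55, 152, 110, 168, 198, 199, 200, 201, 200, 199, 61, 79, 83, 93, 91, 104, 110, 116, 162, 226, 227, 227, 227, 225, 224, 224, 223, 223, 94, 91]
k1 [56, 55, 51, 53, 55, 54, 50, 52, 46, 60, 59, 55, 155, 115, 116, 114, 198, 200, 200, 201, 199, 200, 197, 63, 82, 80, 93, 93, 105, 112, 119, 162, 226, 227, 228, 227, 225, 223, 225, 224, 224, 94, 92]
scene 236 251 profiles before/after
[59, 59, 60, 59, 59, 60, 59, 68, 137, 178, 153, 93, 48, 44, 47, 105, 137, 132, 129, 140, 171, 170, 176, 162]
[52, 56, 64, 65, 60, 59, 75, 82, 69, 61, 60, 70, 61, 50, 46, 51, 124, 190, 166, 144, 170, 168, 175, 160]
side 307 185 profiles before/after
[44, 43, 40, 41, 42, 41, 43, 93, 151, 143, 86, 26, 21, 20, 39, 135, 163, 158, 158, 157, 161, 159, 104, 27]
[42, 42, 43, 41, 44, 44, 45, 49, 43, 43, 46, 50, 44, 39, 39, 43, 98, 178, 174, 159, 160, 159, 104, 26]
```

The knob dropped on release: the hub edge moved from row 286 to row 278 under the cap, about 7 mm, and the scene and side views agree. The click is done. I'll lower, regrip and turn forwards while descending.

Call:
servo_tool(
  deltas=[
    [0,0,-0.15,0,0,0,-0.4],
    [0,0,-0.15,0,0,0,-0.4],
    [0,0,0,0,0,0,-0.1],
    [0,0,0,0,0,0,0.1],
    [0,0,0,0,0,0,0.3],
    [0,0,0,0,0,0,0.3],
    [0,0,0,0,0,0,0.3],
  ],
)

```text
time: 29.3
position: [578.5, -179.9, 66.1]
orientation: [3.142, 0.002, 0.359]
contact_force: [0.4, 0.1, -1.1]
finger_gap: 43.2
grasp_force: 20.0
```

Call:
servo_tool(
  deltas=[
    [0,0,-0.01,0,0,-0.5,0.3],
    [0,0,-0.01,0,0,-0.5,0.3],
    [0,0,-0.01,0,0,-0.5,0.3],
    [0,0,-0.01,0,0,-0.5,0.3],
    [0,0,0,0,0,0,0.3],
  ],
)

```text
time: 29.72
position: [578.4, -179.8, 65.2]
orientation: [-3.141, 0.002, 0.117]
contact_force: [-0.4, 0.8, -0.9]
finger_gap: 43.3
grasp_force: 20.0
```

Run:
```python
from h import *
st()
```

```text
t 29.72 p [ 578.4 -179.8   65.2] x [ 0.993  0.117 -0.002] y [ 0.117 -0.993 -0.   ] z [-0.002  0.    -1.   ] q [-0.5   0.64  1.37 -0.    1.14  0.96] F [-0.4  0.8 -0.9] M [ 0.04  0.03 -0.01] gap 43.3 20.0
```

Call:
servo_tool(
  deltas=[
    [0,0,-0.01,0,0,-0.5,0.3],
    [0,0,-0.01,0,0,-0.5,0.3],
    [0,0,-0.01,0,0,-0.5,0.3],
    [0,0,-0.01,0,0,-0.5,0.3],
    [0,0,-0.02,0,0,-0.5,0.3],
    [0,0,-0.01,0,0,-0.5,0.3],
    [0,0,-0.01,0,0,-0.5,0.3],
    [0,0,0,0,0,0,0.3],
  ],
)

```text
time: 30.38
position: [578.4, -179.6, 63.6]
orientation: [-3.141, 0.002, -0.301]
contact_force: [0.5, 0.4, -0.7]
finger_gap: 43.0
grasp_force: 20.0
```

Call:
servo_tool(
  deltas=[
    [0,0,-0.01,0,0,-0.5,0.3],
    [0,0,-0.01,0,0,-0.5,0.3],
    [0,0,-0.01,0,0,-0.5,0.3],
    [0,0,0,0,0,0,0.3],
  ],
)

```text
time: 30.72
position: [578.4, -179.4, 63.0]
orientation: [-3.141, 0.003, -0.48]
contact_force: [2.0, 2.5, -1.9]
finger_gap: 43.3
grasp_force: 20.0
```

Run:
```python
from h import *
st()
```

```text
t 30.72 p [ 578.4 -179.4   63. ] x [ 0.887 -0.462 -0.003] y [-0.462 -0.887 -0.001] z [-0.002  0.002 -1.   ] q [-0.5   0.64  1.37  0.    1.14  1.55] F [ 2.   2.5 -1.9] M [ 0.5  -0.04 -0.01] gap 43.3 20.0
```

Call:
servo_tool(
  deltas=[
    [0,0,-0.01,0,0,-0.5,0.3],
    [0,0,-0.01,0,0,-0.5,0.3],
    [0,0,0,0,0,0,0.3],
  ],
)

```text
time: 30.97
position: [578.5, -179.4, 62.6]
orientation: [-3.141, 0.003, -0.599]
contact_force: [0.9, 3.1, -1.0]
finger_gap: 43.7
grasp_force: 20.0
```

```bash
python3 -c "
from h import *
st()"
```

```text
t 30.97 p [ 578.5 -179.4   62.6] x [ 0.826 -0.564 -0.003] y [-0.564 -0.826 -0.001] z [-0.002  0.002 -1.   ] q [-0.5   0.64  1.37  0.    1.14  1.67] F [ 0.9  3.1 -1. ] M [ 0.68 -0.17 -0.04] gap 43.7 20.0
```

Call:
servo_tool(
  deltas=[
    [0,0,-0.01,0,0,-0.5,0.3],
    [0,0,0,0,0,0,0.3],
  ],
)

```text
time: 31.13
position: [578.5, -179.4, 62.6]
orientation: [-3.141, 0.002, -0.658]
contact_force: [1.2, 4.4, 1.5]
finger_gap: 43.4
grasp_force: 20.0
```

```bash
python3 -c "
from h import *
st()"
```

```text
t 31.13 p [ 578.5 -179.4   62.6] x [ 0.791 -0.612 -0.002] y [-0.612 -0.791 -0.001] z [-0.001  0.002 -1.   ] q [-0.5   0.64  1.37  0.    1.14  1.73] F [1.2 4.4 1.5] M [ 0.8  -0.03  0.03] gap 43.4 20.0
```

Call:
servo_tool(
  deltas=[
    [0,0,0,0,0,-0.5,0.3],
    [0,0,0,0,0,0,0.3],
  ],
)

```text
time: 31.3
position: [578.5, -179.4, 62.6]
orientation: [-3.141, 0.002, -0.718]
contact_force: [0.8, 4.7, 2.6]
finger_gap: 43.0
grasp_force: 20.0
```

```bash
python3 -c "
from h import *
st()"
```

```text
t 31.3 p [ 578.5 -179.4   62.6] x [ 0.753 -0.658 -0.002] y [-0.658 -0.753 -0.001] z [-0.001  0.002 -1.   ] q [-0.5   0.64  1.37  0.    1.14  1.79] F [0.8 4.7 2.6] M [ 0.93 -0.11 -0.  ] gap 43.0 20.0
```

Call:
servo_tool(
  deltas=[
    [0,0,0,0,0,-0.5,0.3],
    [0,0,0,0,0,0,0.3],
  ],
)

```text
time: 31.47
position: [578.6, -179.3, 62.6]
orientation: [-3.141, 0.002, -0.778]
contact_force: [1.3, 5.7, 2.3]
finger_gap: 43.5
grasp_force: 20.0
```

```bash
python3 -c "
from h import *
st()"
```

```text
t 31.47 p [ 578.6 -179.3   62.6] x [ 0.712 -0.702 -0.002] y [-0.702 -0.712 -0.001] z [-0.001  0.002 -1.   ] q [-0.5   0.64  1.37  0.    1.14  1.85] F [1.3 5.7 2.3] M [ 0.99 -0.14 -0.02] gap 43.5 20.0
```

Call:
servo_tool(
  deltas=[
    [0,0,0,0,0,0,0.0],
    [0,0,0,0,0,0,-0.2],
    [0,0,0,0,0,0,-0.4],
    [0,0,0,0,0,0,-0.4],
    [0,0,0.23,0,0,0,-0.4],
    [0,0,0.23,0,0,0,-0.4],
    [0,0,0,0,0,0,-0.4],
  ],
)

```text
time: 32.05
position: [578.8, -180.2, 72.8]
orientation: [-3.141, 0.0, -0.78]
contact_force: [0.9, -0.4, -0.6]
finger_gap: 61.9
grasp_force: 0.0
```

Run:
```python
from h import *
st();grab('wrist','k2')
for t in('k0','k1','k2'):
    g=load(t)['color'].astype(int);w=load(t);print(t,[int(g[v,281].sum()/3) for v in range(262,330,2)],'camz',(-np.array(w['R']).T@w['t'])[2].round(1))
    # predicted row of hub-edge for hub height h, far side point, radius r
    c=-np.array(w['R']).T@w['t'];e=(c-SEAT)[:2];e/=np.linalg.norm(e)
    print([ (h,r,proj(w,SEAT+[e[0]*r,e[1]*r,h]).round(1)[1]) for r in(-9,9) for h in(112,95,98,101,104,107)])
```

```text
t 32.05 p [ 578.8 -180.2   72.8] x [ 0.711 -0.704 -0.   ] y [-0.704 -0.711 -0.001] z [ 0.     0.001 -1.   ] q [-0.5   0.63  1.36  0.    1.16  1.85] F [ 0.9 -0.4 -0.6] M [ 0.13  0.04 -0.01] gap 61.9 0.0
k0 [42, 54, 47, 48, 48, 51, 59, 59, 56, 55, 55, 91, 152, 121, 110, 114, 168, 198, 198, 199, 199, 199, 200, 202, 201, 201, 200, 199, 199, 194, 61, 71, 79, 76] camz 225.5
[(112, -9, np.float64(330.6)), (95, -9, np.float64(307.9)), (98, -9, np.float64(311.5)), (101, -9, np.float64(315.3)), (104, -9, np.float64(319.3)), (107, -9, np.float64(323.4)), (112, 9, np.float64(293.3)), (95, 9, np.float64(273.9)), (98, 9, np.float64(277.0)), (101, 9, np.float64(280.3)), (104, 9, np.float64(283.6)), (107, 9, np.float64(287.1))]
k1 [46, 49, 60, 58, 59, 58, 55, 79, 155, 128, 115, 114, 116, 114, 114, 124, 198, 196, 200, 200, 200, 202, 201, 201, 199, 199, 200, 200, 197, 196, 63, 73, 82, 79] camz 225.3
[(112, -9, np.float64(329.9)), (95, -9, np.float64(307.1)), (98, -9, np.float64(310.8)), (101, -9, np.float64(314.6)), (104, -9, np.float64(318.5)), (107, -9, np.float64(322.6)), (112, 9, np.float64(292.5)), (95, 9, np.float64(273.1)), (98, 9, np.float64(276.2)), (101, 9, np.float64(279.4)), (104, 9, np.float64(282.8)), (107, 9, np.float64(286.3))]
k2 [48, 64, 63, 61, 63, 58, 94, 153, 120, 113, 116, 114, 116, 112, 114, 117, 184, 202, 200, 200, 198, 202, 200, 202, 202, 202, 201, 201, 200, 196, 59, 68, 77, 74] camz 226.3
[(112, -9, np.float64(330.1)), (95, -9, np.float64(307.6)), (98, -9, np.float64(311.2)), (101, -9, np.float64(315.0)), (104, -9, np.float64(318.9)), (107, -9, np.float64(323.0)), (112, 9, np.float64(292.9)), (95, 9, np.float64(273.7)), (98, 9, np.float64(276.8)), (101, 9, np.float64(280.0)), (104, 9, np.float64(283.3)), (107, 9, np.float64(286.8))]
```

Call:
servo_tool(
  deltas=[
    [0,0,0.6,0,0,0,-0.4],
    [0,0,0.7,0,0,0,-0.4],
    [0,0,0.8,0,0,0,-0.4],
    [0,0,0.8,0,0,0,-0.4],
    [0,0,0.9,0,0,0,-0.4],
    [0,0,0.8,0,0,0,-0.4],
  ],
)

```text
time: 32.6
position: [578.3, -179.8, 164.7]
orientation: [-3.141, 0.002, -0.781]
contact_force: [-0.4, -1.1, 0.4]
finger_gap: 61.6
grasp_force: 0.0
```

Call:
servo_tool(
  deltas=[
    [-0.26,-0.05,0,0,0,1,-0.4],
    [-0.26,-0.05,0,0,0,1,-0.4],
    [-0.26,-0.05,0,0,0,1,-0.4],
    [-0.26,-0.05,0,0,0,1,-0.4],
    [-0.26,-0.05,0,0,0,1,-0.4],
    [-0.26,-0.05,0,0,0,1,-0.4],
    [-0.26,-0.05,0,0,0,1,-0.4],
    [-0.26,-0.05,0,0,0,1.0,-0.4],
  ],
)

```text
time: 33.27
position: [536.5, -187.8, 163.6]
orientation: [-3.141, 0.002, 0.185]
contact_force: [0.1, -0.0, -0.2]
finger_gap: 61.4
grasp_force: 0.0
```

Run:
```python
from h import *
st();grab('wrist','w16')
def prof(t,zc,r):
    w=load(t);g=cv2.cvtColor(w['color'],cv2.COLOR_RGB2GRAY).astype(float);out=[]
    for a in range(0,360,4):
        th=np.radians(a);X=SEAT+r*(np.cos(th)*XF+np.sin(th)*YF)+[0,0,zc];u,v=proj(w,X);out.append(g[int(round(v)),int(round(u))])
    return np.array(out)
for t,zc in(('w14',96),('w16',87)):
    for r in(22.5,):
        p=prof(t,zc,r);print(t,r,[(int(a*4),int(p[a])) for a in range(90) if p[a]>110])
for t in('w14','w16'):
    w=load(t);g=w['color'].astype(int);m=((g.min(2)>150)).astype(np.uint8);k,l,stt,ce=cv2.connectedComponentsWithStats(m)
    print(t,[(stt[i].tolist(),ce[i].round(1).tolist()) for i in range(1,k) if 300<stt[i,4]<20000 and stt[i,1]<330],'cap',proj(w,SEAT+[0,0,112]).round(1),'mod',proj(w,SEAT+65*XF+[0,0,50]).round(1))
```

```text
t 33.27 p [ 536.5 -187.8  163.6] x [ 0.983  0.184 -0.002] y [ 0.184 -0.983 -0.   ] z [-0.002 -0.    -1.   ] q [-0.54  0.47  1.36 -0.    1.32  0.84] F [ 0.1 -0.  -0.2] M [ 0.06  0.1  -0.04] gap 61.4 0.0
w14 22.5 [(0, 226), (4, 225), (8, 226), (12, 233), (52, 189), (56, 238), (60, 234), (64, 136), (120, 184), (124, 237), (128, 231), (132, 231), (136, 231), (140, 234), (144, 161), (172, 136), (176, 232), (180, 232), (184, 231), (188, 230), (192, 225), (196, 230), (200, 235), (204, 145), (232, 200), (308, 203), (312, 232), (316, 233), (320, 241)]
w16 22.5 [(20, 180), (28, 189), (32, 232), (36, 235), (40, 234), (44, 133), (136, 116), (140, 239), (144, 233), (148, 230), (152, 230), (156, 231), (160, 229), (164, 234), (168, 238), (172, 125), (200, 205), (204, 230), (208, 230), (212, 230), (216, 228), (220, 229), (224, 233), (228, 176), (232, 140), (328, 169), (332, 229), (336, 228), (340, 225), (344, 229), (348, 138)]
w14 [([217, 11, 127, 151, 14880], [280.2, 78.7]), ([350, 59, 14, 61, 610], [356.4, 88.9]), ([268, 161, 26, 26, 539], [280.4, 173.5]), ([513, 167, 47, 60, 1670], [539.7, 197.7]), ([241, 184, 79, 106, 5161], [279.5, 243.9])] cap [280.3 174.6] mod [280.3  80.4]
w16 [([215, 7, 129, 144, 15238], [279.6, 76.2]), ([351, 56, 14, 62, 626], [356.9, 86.3]), ([267, 160, 27, 27, 546], [280.2, 172.9]), ([517, 166, 43, 58, 1538], [541.4, 195.6]), ([242, 187, 79, 103, 5394], [280.5, 242.1])] cap [280.1 174. ] mod [279.6  78.4]
```

```bash
python3 -c "
from cell import arm
print(arm.finish_job())"
```

```text
the job is handed in; nothing more can be done
None
```

I fitted the strap on the fixture, turned the knob back until it clicked and dropped, then turned it forward about 1.1 rad until its washer was down on the strap, and handed the job in at about 33 s. I judged the washer contact from the knob's angle and drop in the images, because I felt no clear rise in torque.

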